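Set out a post-clamp kit in assembly order

TASK

Set out the parts of a post clamp for the next class, with left and right as seen from the arm's base looking out over the bench: press the L-shaped bracket fully home in the matching cutout of the foam, and stand the flange (square plate with a round hub) in the left-most of the three shallow trays, the hex nut in the middle one and the plain round spacer, upright, in the right-most one, each in the centre of its tray. Only once the flange has been set down and let go in its tray, lower the loose collar ring over its hub so that it lies flat on the plate. Leave the glass jar standing where it is, and let go of everything at the end.

Things in the scene. Friction and masses are not known exactly. Their poses are not given: they have to be found in the camera images.
- bracket: loose L-shaped aluminium bracket, 0.17 kg, lying so that its L shows from above. 80 (x) x 58 (y) x 30 mm high overall; both legs 18 mm wide, all solid. Origin: centre of the 80 x 58 outline, on the underside; z up. The long leg spans x -40 to 40, y -29 to -11 mm; the short leg spans x -40 to -22, y -11 to 29 mm. Good grip: across the long leg (18 mm, jaws closing along its y) about x = 2, y = -20 mm; to seat it in the foam hold only its upper 12 mm.
- foam: fixed dark foam block on a grey base, 128 (x) x 110 (y) x 26 mm high, with one L-shaped cutout 14 mm deep (cutout floor 12 mm above the table). Origin: centre of the underside. The cutout is the bracket's outline, 3 mm wider all round, and the bracket fits when its origin is above the foam's and its x and y axes point the same ways as the foam's (not half a turn round); seated, the bracket stands 16 mm proud. Rigid in behaviour: no force is needed beyond the bracket's weight.
- flange: loose steel flange, 0.25 kg: square plate 60 x 60 x 10 mm with a central upright round hub 24 mm in diameter and 28 mm tall on it (top 38 mm above the underside). Origin: centre of the underside; x and y along the plate's edges, z up. Grip by the hub.
- collar: loose plain steel ring lying flat, 0.10 kg: 50 mm outside, 35 mm bore, 16 mm high. Origin: centre of the underside, z up. It goes over the flange's hub and rests on the plate.
- nut: loose large steel hexagon nut lying flat, 0.16 kg: 41 mm across flats, 22 mm high, dark bore mark on top. Origin: centre of the underside; z up; one pair of flats faces along its x axis (the others every 60 degrees).
- spacer: loose plain round steel spacer standing upright, 0.15 kg: 32 mm in diameter, 45 mm tall, small dark bore mark on top. Origin: centre of the underside, z up.
- tin_a: one of three identical fixed shallow square grey trays, 102 x 102 mm outside, 96 x 96 mm inside, 3 mm floor, rim 10 mm above the table. Origin: centre of the underside; x and y along its edges, turned up to 0.25 rad from the base frame. Which tray is left-most (largest y in the base frame), middle or right-most (smallest y) changes from start to start; the foam may stand anywhere among them.
- tin_b: second of the three identical shallow trays, as tin_a.
- tin_c: third of the three identical shallow trays, as tin_a.
- jar: closed glass jar, 68 mm in diameter, 85 mm tall, standing at the far left of the work; not to be disturbed. Origin: centre of the underside.
Things that resemble listed ones, but are neither listed nor needed, are in the scene too. What is shaped like the tin_a but red is not meant.

How it is judged:
By the outcome, as a careful person would: the job done as asked, in the order asked, and still so for the second after the job is handed in, with the robot touching nothing.
It also fails if it takes over 115 s, if anything falls off the work surface, if the arm or the gripper's body presses on something with over 40 N, if the wrist force passes 120 N, or if a joint passes its speed limit or range.

ROBOT

A 7-joint arm with a two-finger parallel gripper is mounted at the origin on the work surface. World frame = base frame: x ahead of the robot, y to its left, z up, the work surface at z = 0. Lengths are in m, angles in rad, forces in N, time in s.
With the tool pointing down it reaches from about 0.4 to 0.85 m from the base axis. Payload 10.4 kg.
Tool frame: the origin (TCP) lies at the very end of the fingers, on their centre line; the grasp point (between the pads) lies 19 mm behind it (manip.grip_depth is the distance from the TCP to the grasp point, in m); z points along the fingers, y is the direction in which the jaws open and shut (so a half turn about z gives the same grasp; the last joint's range is limited). The gripper opens to 85 mm and grips with 20 to 120 N. Pads are 22 mm wide; open, the fingers measure 114 mm over their backs; the gripper's body (76 mm by 85 mm) begins 54 mm behind the grasp point. The pads swing forward as they close: fully open they stand 13 mm farther back than shut.
Start: joints at [-1.233, 0.332, -0.065, 1.46, 0.022, 1.35, -0.088], TCP at [0.221, 0.585, 0.231] pointing down, gripper open.
Joint ranges: [-2.6, 2.6], [-0.5, 2.12], [-1.47, 1.34], [0.16, 2.42], [-1.27, 4.41], [0.06, 2.06], [-2.6, 2.6]. Speed limits (rad/s): [2.22, 2.22, 2.79, 2.79, 3.14, 3.14, 3.14].

INTERFACE

Orientations are given as a unit quaternion [x, y, z, w].
In Python, from workcell import manip gives the robot as it stands.
- The arm moves only by the tool step_arm, never from a script. Its argument "motion" is a list of rows, each a list of 6 numbers: the shift along the tool's x, y, z in mm, then the turn, a rotation vector about the tool's x, y, z in degrees. A call has 1 to 20 rows; each row shifts and turns the pose as measured when the row begins, along the tool's axes as they then stand; what a row does not reach is not made up. A row lasts 1/8 s, in which the tool goes at most 62.5 mm and 10.7 degrees, less where a joint would pass 70% of its speed; a pose out of reach is approached as far as the arm can. A call with a gripper value outside its range is refused whole. "jaw" is the finger opening in mm, from 0 to 85.4, set as the call begins (left out, the last holds). The fingers move at their own pace and stop on an object; "force" is the grip in N (left out, the last holds). Time passes only in rows, so rows that do not move let the fingers close. It gives the time, the measured TCP pose, the force and the opening at its end, in the units of the state.
- manip.get_obs(): the state, without advancing time (a new reading comes with each control period).
- manip.camera(name): name is "scene" or "top"; returns the picture (384x512x3 uint8, blue, green, red); there is no depth.
- manip.camera_info(name): a dict with "camera_matrix" (3x3 intrinsics, pixels), "R" (3x3) and "t" (3): a world point X has camera coordinates R X + t. Camera axes: x right, y down, z forward; pixel columns grow to the right and rows downward; lengths in m; the calibration is good to about 2 mm. A picture is of the moment at which its call begins. camera_info takes no time and is no camera call.
- manip.hand_in(): hands the job in, once; it reports no verdict.
The state is a dict: "clock": time; "joint_pos": joint angles; "joint_velocities": joint speeds; "tau": joint torques, N m; "position": TCP position; "ee_rot": TCP orientation; "ft_force": force on the tool from outside, world axes, zero at the start; "torque": the same for the moment, N m; "grip_width": opening from 0.0 (shut) to 1.0 (fully open).
Only numpy, scipy, OpenCV 4.12 (cv2) and the standard library are available. Lean on these libraries where they do the work, as an engineer would, in place of code of your own. Each camera call takes 0.05 s, during which the arm holds its last target.

## Working session

There is one attempt and no reset: what is moved stays moved. The work goes in short steps, Python scripts to look and compute and a tool call to move; the robot and the scene stay as the last step left them, time stands still between calls to the robot, and variables do not carry over. Pictures are saved under pics/ and viewed, and the job is handed in when it is done.

Besides the shell and the picture viewer there is one more tool, called after "Call:" by a JSON object that holds its "op" and its "data", one argument or row to a line. step_arm: Moves the arm, as the interface text tells. Its arguments: {"type":"object","properties":{"motion":{"type":"array"},"jaw":{"type":"number"},"force":{"type":"number"}},"required":["motion"]}

```bash
ls; mkdir -p pics; python3 - <<'E'
from workcell import manip
import cv2
for n in ("scene","top"):
    cv2.imwrite(f"pics/{n}0.png",manip.camera(n))
    i=manip.camera_info(n);print(n,i)
print(manip.get_obs(),manip.grip_depth)
E
```

```text
pics
scene {'camera_matrix': array([[374.87922652,   0.        , 256.90270357],
       [  0.        , 374.87922652, 189.4208856 ],
       [  0.        ,   0.        ,   1.        ]]), 'R': array([[ 0.89269334,  0.45050097, -0.01214381],
       [ 0.34124535, -0.69330693, -0.63472601],
       [-0.29436407,  0.56247167, -0.77264184]]), 't': array([-0.56399747, -0.1036749 ,  1.13113553])}
top {'camera_matrix': array([[406.82904568,   0.        , 256.25442498],
       [  0.        , 406.82904568, 196.24742773],
       [  0.        ,   0.        ,   1.        ]]), 'R': array([[ 0.01142605, -0.9996764 ,  0.02272755],
       [-0.98028961, -0.01568194, -0.1969425 ],
       [ 0.19723518, -0.02002931, -0.98015158]]), 't': array([0.05156025, 0.5939912 , 1.06069789])}
{'clock': 0.1, 'joint_pos': array([-1.23260934,  0.332793  , -0.06466294,  1.46086888,  0.02162075,
        1.34989409, -0.08849423]), 'joint_velocities': array([-7.71016870e-05, -7.93509088e-04,  1.34189578e-03, -1.28798830e-03,
        4.36520743e-04, -1.25234029e-03, -7.17388385e-04]), 'tau': array([ 1.19860877e-03, -6.26744270e+01,  4.91651811e-02, -3.92428243e+01,
        1.64257817e-02,  6.90490837e-03, -1.74915306e-05]), 'position': array([0.22054271, 0.5844346 , 0.23059968]), 'ee_rot': array([ 1.79419237e-01,  9.83772502e-01, -6.30082810e-04, -6.90850483e-05]), 'ft_force': array([ 0.51966559, -0.31620449, -0.51786094]), 'torque': array([ 0.01375856,  0.02203153, -0.00266281]), 'grip_width': 0.9968147802726299} 0.0187
```

View pics/scene0.png

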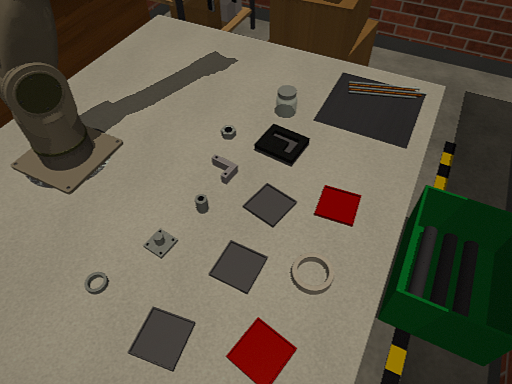

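View pics/top0.png

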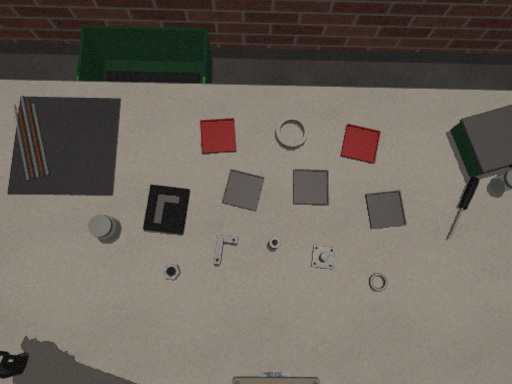

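```bash
python3 - <<'E'
import cv2
im=cv2.imread("pics/top0.png")
cv2.imwrite("pics/top0a.png",cv2.resize(im[60:260,40:300],None,fx=3,fy=3,interpolation=cv2.INTER_CUBIC))
cv2.imwrite("pics/top0b.png",cv2.resize(im[60:260,240:500],None,fx=3,fy=3,interpolation=cv2.INTER_CUBIC))
E
python3 - <<'E'
import cv2
im=cv2.imread("pics/top0.png")
cv2.imwrite("pics/top0c.png",cv2.resize(im[165:295,130:290],None,fx=5,fy=4.6,interpolation=cv2.INTER_CUBIC)[:600])
cv2.imwrite("pics/top0d.png",cv2.resize(im[165:295,260:420],None,fx=5,fy=4.6,interpolation=cv2.INTER_CUBIC)[:600])
E
```

```text
(no output)
```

View pics/top0c.png

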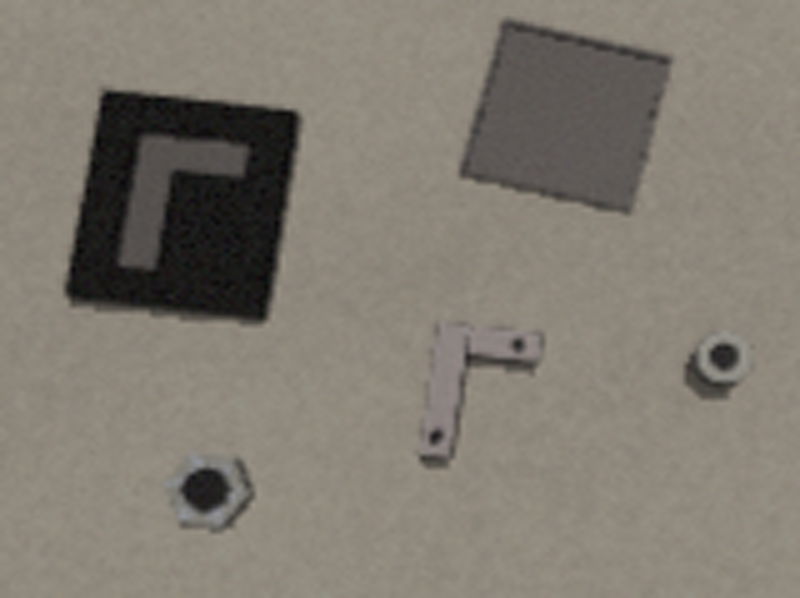

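View pics/top0d.png

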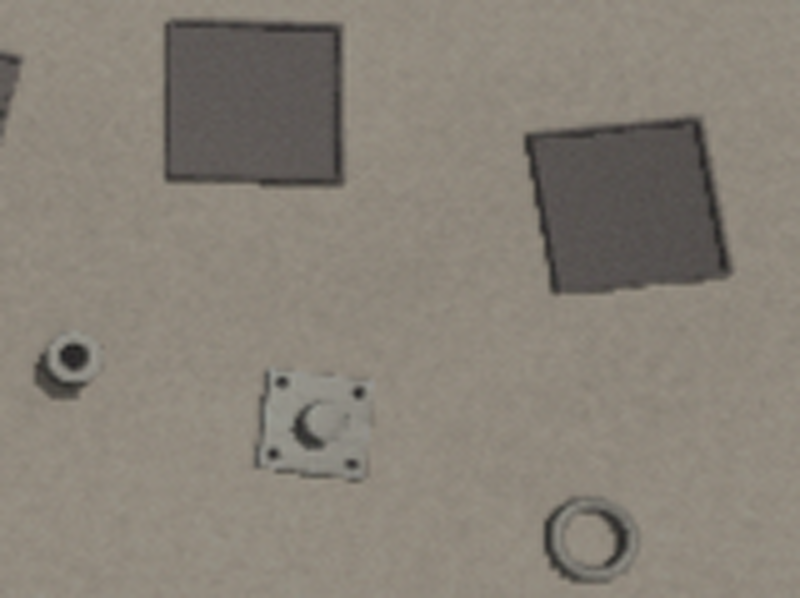

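The scene shows the top view with the foam at (167,210), nut (171,272), bracket (225,248), spacer (275,243), flange (323,257) and collar (378,282). The trays are at (243,190) left, (311,187) middle and (385,210) right, and the jar is at (102,227). The big pale ring at (290,133) and the red trays are decoys. Next I'll measure positions.

```bash
cat > h.py <<'E'
import numpy as np, cv2
from workcell import manip
from scipy.spatial.transform import Rotation as Rn
def ray(n,uv,z):
    i=manip.camera_info(n); K,R,t=i["camera_matrix"],i["R"],i["t"]
    uv=np.atleast_2d(np.asarray(uv,float))
    d=(R.T@np.linalg.inv(K)@np.c_[uv,np.ones(len(uv))].T).T
    C=-R.T@t
    return (C+d*((z-C[2])/d[:,2])[:,None])[:,:2]
def pix(n,X):
    i=manip.camera_info(n); p=i["R"]@np.asarray(X,float)+i["t"]; p=i["camera_matrix"]@p; return p[:2]/p[2]
def go(x,y,z,yaw):
    """delta in tool axes (mm, deg) to tool-down pose; yaw = angle of tool y (jaw axis) in world, deg (mod 180)"""
    o=manip.get_obs(); Rc=Rn.from_quat(o["ee_rot"]); M=Rc.as_matrix()
    best=None
    for k in range(-2,3):
        a=np.radians(yaw+180*k); ty=np.array([np.cos(a),np.sin(a),0]); tz=np.array([0,0,-1.]); tx=np.cross(ty,tz)
        rv=(Rc.inv()*Rn.from_matrix(np.c_[tx,ty,tz])).as_rotvec(degrees=True)
        if best is None or np.linalg.norm(rv)<np.linalg.norm(best)-1: best=rv
    d=M.T@(np.array([x,y,z])-o["position"])*1000
    print("shift",d.round(1),"turn",best.round(1),"j7",o["joint_pos"].round(2),"clock",round(o["clock"],2))
E
python3 - <<'E'
from h import *
for n in("top","scene"):
    i=manip.camera_info(n); print(n,(-i["R"].T@i["t"]).round(3))
im=cv2.imread("pics/top0.png")
for p in [(200,235),(243,190),(311,187),(167,195),(162,207),(222,255),(270,250),(320,266),(323,257),(378,274),(275,239),(171,264),(167,272)]:
    print(p,im[p[1]-1:p[1]+2,p[0]-1:p[0]+2].reshape(-1,3).mean(0).round(), cv2.cvtColor(im,cv2.COLOR_BGR2HSV)[p[1],p[0]])
S=4
up=cv2.GaussianBlur(cv2.resize(im,None,fx=S,fy=S,interpolation=cv2.INTER_CUBIC),(0,0),2)
g=cv2.cvtColor(up,cv2.COLOR_BGR2GRAY)
print("trays")
for nm,(u,v) in dict(L=(243,190),M=(311,187),R=(385,210),foam=(167,210)).items():
    r=34
    x0,y0=(u-r)*S,(v-r)*S; sub=g[y0:y0+2*r*S,x0:x0+2*r*S]
    m=(sub<(112 if nm!="foam" else 75)).astype(np.uint8)*255
    c=max(cv2.findContours(m,cv2.RETR_EXTERNAL,cv2.CHAIN_APPROX_NONE)[0],key=cv2.contourArea)
    h=cv2.convexHull(c)
    px=((h[:,0]+[x0,y0]+0.5)/S-0.5)
    w=ray("top",px,0.008 if nm!="foam" else 0.026)
    rect=cv2.minAreaRect((w*1000).astype(np.float32)); print(nm,rect)
E
```

```text
top [0.372 0.082 1.155]
scene [ 0.872 -0.454  0.801]
(200, 235) [124. 136. 143.] [ 19  34 144]
(243, 190) [86. 89. 94.] [17 24 94]
(311, 187) [85. 88. 92.] [13 19 93]
(167, 195) [53. 55. 57.] [ 0 14 56]
(162, 207) [72. 74. 79.] [ 4 22 82]
(222, 255) [107. 115. 122.] [ 16  29 130]
(270, 250) [80. 87. 91.] [17 29 79]
(320, 266) [119. 127. 129.] [ 25  21 135]
(323, 257) [133. 141. 143.] [ 24  18 143]
(378, 274) [103. 109. 112.] [ 24  21 120]
(275, 239) [ 98. 104. 106.] [ 27  20 116]
(171, 264) [124. 131. 134.] [ 24  20 126]
(167, 272) [52. 52. 53.] [165  16  31]
trays
L ((621.5989379882812, 97.68167114257812), (104.2249984741211, 107.45466613769531), 77.0423812866211)
M ((633.6100463867188, -97.68424987792969), (105.47766876220703, 108.31987762451172), 89.52279663085938)
R ((571.1838989257812, -312.6250915527344), (106.55908203125, 108.39070892333984), 7.111612796783447)
foam ((558.836669921875, 310.6153564453125), (113.88948822021484, 131.9012451171875), 83.94242858886719)
```

```bash
cat >> h.py <<'E'
S=4
def up(im,u0,v0,u1,v1,b=1.5):
    return cv2.GaussianBlur(cv2.resize(im[v0:v1,u0:u1],None,fx=S,fy=S,interpolation=cv2.INTER_CUBIC),(0,0),b)
def topx(p,u0,v0): return (np.asarray(p,float).reshape(-1,2)+0.5)/S-0.5+[u0,v0]
def lineedges(cont_px, corners_px, lo=.15):
    out=[]
    n=len(corners_px)
    for k in range(n):
        a,b=corners_px[k],corners_px[(k+1)%n]; L=np.linalg.norm(b-a); e=(b-a)/L; nn=np.array([-e[1],e[0]])
        s=(cont_px-a)@e; d=(cont_px-a)@nn
        sel=cont_px[(s>lo*L)&(s<(1-lo)*L)&(abs(d)<2.5)]
        l=cv2.fitLine(sel.astype(np.float32),cv2.DIST_HUBER,0,.01,.01).ravel()
        out.append((l[2:],l[:2],len(sel)))
    return out
E
python3 - <<'E'
from h import *
im=cv2.imread("pics/top0.png")
def quad(nm,u,v,thr,zfar,znear,r=34):
    u0,v0=u-r,v-r
    g=cv2.cvtColor(up(im,u0,v0,u+r,v+r,1.5),cv2.COLOR_BGR2GRAY)
    m=(g<thr).astype(np.uint8)*255
    c=max(cv2.findContours(m,cv2.RETR_EXTERNAL,cv2.CHAIN_APPROX_NONE)[0],key=cv2.contourArea)
    cp=topx(c,u0,v0); box=cv2.boxPoints(cv2.minAreaRect(cp.astype(np.float32)))
    C=np.array([.372,.082]); ctr=ray("top",cp.mean(0),.01)[0]
    L=[]
    for p,d,k in lineedges(cp,box):
        q=ray("top",[p,p+d*5],zfar); mid=q[0]; e=(q[1]-q[0])/np.linalg.norm(q[1]-q[0]); n=np.array([-e[1],e[0]])
        if n@(mid-ctr)<0:n=-n
        near=n@(C-mid)>0
        if near: q=ray("top",[p,p+d*5],znear); mid=q[0]
        L.append((n,n@mid,np.degrees(np.arctan2(n[1],n[0])),near,k))
    # opposite pairs 0-2,1-3
    res=[]
    A=[];b=[]
    for i in(0,1):
        n1,d1=L[i][0],L[i][1];n2,d2=L[i+2][0],L[i+2][1]
        n=(n1-n2)/np.linalg.norm(n1-n2); A.append(n); b.append((d1-d2)/2); res.append(((d1+d2)*1000).round(1))
    print(nm,"centre",(np.linalg.solve(np.array(A),np.array(b))*1000).round(1),"widths",res,"normal angs",[(round(float(l[2]),1),bool(l[3]),l[4]) for l in L])
quad("L",243,190,112,.01,0);quad("M",311,187,112,.01,0);quad("R",385,210,112,.01,0)
quad("foam",167,210,85,.026,0.0)
cv2.imwrite("pics/z1.png",cv2.resize(im[180:242,136:200],None,fx=9,fy=9,interpolation=cv2.INTER_CUBIC))
cv2.imwrite("pics/z2.png",cv2.resize(im[225:275,205:250],None,fx=11,fy=11,interpolation=cv2.INTER_CUBIC))
E
```

```text
L centre [622.3  97.8] widths [np.float64(105.0), np.float64(104.3)] normal angs [(76.6, False, 99), (-13.2, False, 99), (-103.1, True, 99), (166.6, True, 99)]
M centre [634.5 -97.9] widths [np.float64(103.8), np.float64(91.6)] normal angs [(-1.2, False, 103), (-91.3, False, 102), (178.6, True, 103), (89.7, True, 102)]
R centre [ 571.6 -313.6] widths [np.float64(100.9), np.float64(102.8)] normal angs [(7.0, False, 104), (-83.0, False, 104), (-173.4, True, 104), (97.1, True, 105)]
foam centre [560.  312.6] widths [np.float64(108.6), np.float64(122.6)] normal angs [(84.0, False, 133), (-6.2, False, 115), (-96.0, True, 133), (175.0, True, 115)]
```

View pics/z1.png

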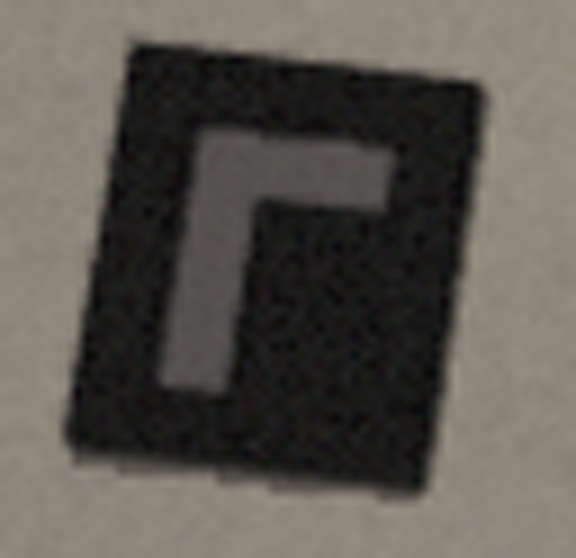

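View pics/z2.png

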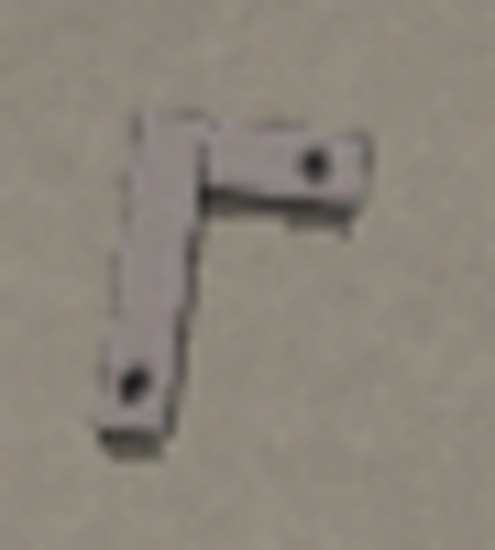

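```bash
cat > q.py <<'E'
from h import *
def quad(im,nm,u,v,thr,zfar,znear,r=34,inv=False):
    u0,v0=u-r,v-r
    g=cv2.cvtColor(up(im,u0,v0,u+r,v+r,1.5),cv2.COLOR_BGR2GRAY)
    m=((g<thr)^inv).astype(np.uint8)*255
    c=max(cv2.findContours(m,cv2.RETR_EXTERNAL,cv2.CHAIN_APPROX_NONE)[0],key=cv2.contourArea)
    cp=topx(c,u0,v0); box=cv2.boxPoints(cv2.minAreaRect(cp.astype(np.float32)))
    C=np.array([.372,.082]); ctr=ray("top",cp.mean(0),.01)[0]
    L=[]
    for p,d,k in lineedges(cp,box):
        q=ray("top",[p,p+d*5],zfar); mid=q[0]; e=(q[1]-q[0])/np.linalg.norm(q[1]-q[0]); n=np.array([-e[1],e[0]])
        if n@(mid-ctr)<0:n=-n
        near=n@(C-mid)>0
        if near: q=ray("top",[p,p+d*5],znear); mid=q[0]
        L.append((n,n@(mid-ctr),np.degrees(np.arctan2(n[1],n[0])),near,k))
    A=[];b=[];res=[]
    for i in(0,1):
        n1,d1=L[i][0],L[i][1];n2,d2=L[i+2][0],L[i+2][1]
        n=(n1-n2)/np.linalg.norm(n1-n2); A.append(n); b.append((d1-d2)/2); res.append(round(float(d1+d2)*1000,1))
    print(nm,"centre",((ctr+np.linalg.solve(np.array(A),np.array(b)))*1000).round(1),"widths",res,"ang",[(round(float(l[2]),1),bool(l[3])) for l in L])
E
python3 - <<'E'
from q import *
im=cv2.imread("pics/top0.png")
quad(im,"L",243,190,112,.01,0);quad(im,"M",311,187,112,.01,0);quad(im,"R",385,210,112,.01,0)
for t in(70,85,110): quad(im,"foam",167,210,t,.026,0.0)
# cutout light region
u0,v0=140,184
g=cv2.cvtColor(up(im,u0,v0,195,238,1),cv2.COLOR_BGR2GRAY)
dark=(g<100).astype(np.uint8)
c=max(cv2.findContours(dark,cv2.RETR_EXTERNAL,cv2.CHAIN_APPROX_NONE)[0],key=cv2.contourArea)
fill=np.zeros_like(g);cv2.drawContours(fill,[c],-1,255,-1);fill=cv2.erode(fill,np.ones((25,25)))
m=((g>50)&(fill>0)).astype(np.uint8)*255
c=max(cv2.findContours(m,cv2.RETR_EXTERNAL,cv2.CHAIN_APPROX_NONE)[0],key=cv2.contourArea)
ap=cv2.approxPolyDP(c,8,True); px=topx(ap,u0,v0)
print(px.round(1)); 
for p in px: print((ray("top",p,.026)*1000).round(1),(ray("top",p,.012)*1000).round(1))
# bracket channels
lab=cv2.cvtColor(up(im,205,225,250,275,2),cv2.COLOR_BGR2Lab)
vis=np.hstack([cv2.normalize(lab[...,k],None,0,255,cv2.NORM_MINMAX) for k in range(3)])
cv2.imwrite("pics/lab.png",cv2.resize(vis,None,fx=1.45,fy=2))
E
```

```text
L centre [622.3  97.8] widths [101.6, 103.5] ang [(76.6, False), (-13.2, False), (-103.1, True), (166.6, True)]
M centre [634.5 -97.9] widths [104.0, 102.7] ang [(-1.2, False), (-91.3, False), (178.6, True), (89.7, True)]
R centre [ 571.6 -313.6] widths [103.6, 103.2] ang [(7.0, False), (-83.0, False), (-173.4, True), (97.1, True)]
foam centre [560.4 312.6] widths [107.6, 127.8] ang [(84.0, False), (-6.2, False), (-96.0, True), (174.3, True)]
foam centre [560.  312.6] widths [109.0, 129.8] ang [(84.0, False), (-6.2, False), (-96.0, True), (175.0, True)]
foam centre [559.9 312.6] widths [111.5, 132.4] ang [(84.1, False), (-6.1, False), (-95.9, True), (175.2, True)]
[[178.6 196.1]
 [157.9 194.4]
 [153.9 222.4]
 [160.6 222.1]
 [163.9 202.1]
 [177.9 202.9]]
[[596.6 278. ]] [[599.4 280.4]]
[[600.7 336.5]] [[603.5 339.6]]
[[521.1 342.9]] [[523.  346.1]]
[[522.1 324.2]] [[523.9 327.2]]
[[578.8 318.4]] [[581.3 321.3]]
[[577.2 279.1]] [[579.8 281.6]]
```

View pics/lab.png

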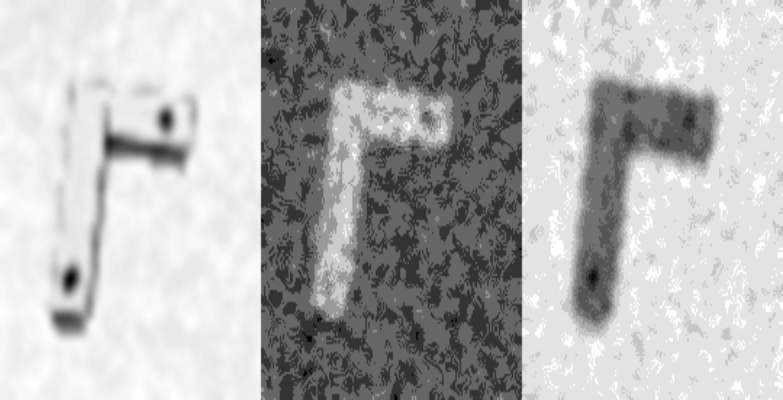

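```bash
python3 - <<'E'
from q import *
im=cv2.imread("pics/top0.png")
u0,v0,u1,v1=205,225,250,275
U=up(im,u0,v0,u1,v1,2); lab=cv2.cvtColor(U,cv2.COLOR_BGR2Lab).astype(float)
b=cv2.GaussianBlur(lab[...,2],(0,0),1.5)
bg=np.median(b); fg=np.percentile(b,3); thr=(bg+fg)/2; print(bg,fg)
m=(b<thr).astype(np.uint8)*255
c=max(cv2.findContours(m,cv2.RETR_EXTERNAL,cv2.CHAIN_APPROX_NONE)[0],key=cv2.contourArea)
ap=cv2.approxPolyDP(c,7,True)
cp=topx(c,u0,v0); P=topx(ap,u0,v0); print(P.round(1))
C=np.array([.372,.082])
for p,d,k in lineedges(cp,P,.2):
    for z in(.03,.0):
        q=ray("top",[p,p+d*5],z)*1000; e=(q[1]-q[0]);a=np.degrees(np.arctan2(e[1],e[0]))
        print(z,q[0].round(1),"ang",round(a,1),k,end=" | ")
    print()
vis=U.copy(); cv2.polylines(vis,[ap],True,(0,0,255),1); cv2.imwrite("pics/brk.png",cv2.resize(vis,None,fx=3,fy=2.9))
E
```

```text
134.99842487698044 130.18290101356027
[[237.4 236.9]
 [216.9 235.4]
 [213.9 263.9]
 [217.6 265.4]
 [220.1 263.1]
 [222.9 244.6]
 [235.9 244.9]]
0.03 [486.6 138.4] ang -95.2 49 | 0.0 [489.7 139.9] ang -95.2 49 | 
0.03 [445.  170.9] ang -6.4 68 | 0.0 [446.9 173.2] ang -6.4 68 | 
0.03 [406.8 167.6] ang -110.2 9 | 0.0 [407.7 169.9] ang -110.2 9 | 
0.03 [407.8 158.5] ang -48.2 6 | 0.0 [408.7 160.5] ang -48.2 6 | 
0.03 [438.5 152.5] ang -5.9 45 | 0.0 [440.2 154.3] ang -5.9 45 | 
0.03 [463.7 131.6] ang -100.2 31 | 0.0 [466.1 132.9] ang -100.2 31 | 
0.03 [472.2 109.5] ang -7.2 20 | 0.0 [474.9 110.3] ang -7.2 20 |
```

View pics/brk.png

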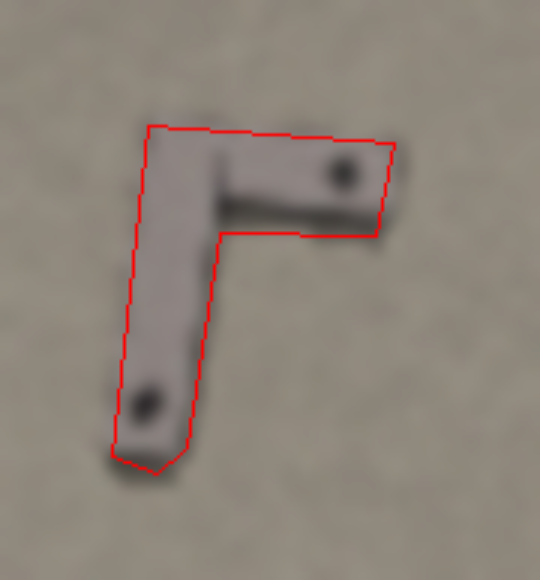

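```bash
python3 - <<'E'
from q import *
im=cv2.imread("pics/top0.png"); sc=cv2.imread("pics/scene0.png")
def show(im,u,v,r,fn):
    return cv2.resize(im[v-r:v+r,u-r:u+r],(380,290),interpolation=cv2.INTER_CUBIC)
cv2.imwrite("pics/four.png",np.vstack([np.hstack([show(im,171,272,14,0),show(im,275,243,14,0)]),np.hstack([show(im,323,257,18,0),show(im,378,282,14,0)])]))
def marks(im,n,u,v,r,thr,z):
    g=cv2.cvtColor(up(im,u-r,v-r,u+r,v+r,1),cv2.COLOR_BGR2GRAY)
    k,lab,st,ce=cv2.connectedComponentsWithStats((g<thr).astype(np.uint8))
    for i in range(1,k):
        if st[i,4]>20: 
            p=topx(ce[i],u-r,v-r)[0]; print(n,p.round(1),"area",st[i,4]/16,(ray(n,p,z)[0]*1000).round(1))
print("nut");marks(im,"top",171,272,14,60,.022);marks(sc,"scene",229,131,12,60,.022)
print("sp");marks(im,"top",275,243,14,60,.045);marks(sc,"scene",202,201,14,60,.045)
E
```

```text
nut
top [170.6 270.9] area 58.1875 [389.  290.3]
scene [227.9 129.2] area 32.6875 [385.3 289.6]
scene [228.4 135.5] area 54.625 [400.8 265.1]
sp
top [274.2 241.9] area 16.9375 [469.7   8.9]
top [270.6 246.9] area 6.3125 [456.   18.8]
scene [200.4 198. ] area 24.3125 [466.2   7. ]
scene [202.2 207.1] area 97.5625 [485.9 -15.9]
```

View pics/four.png

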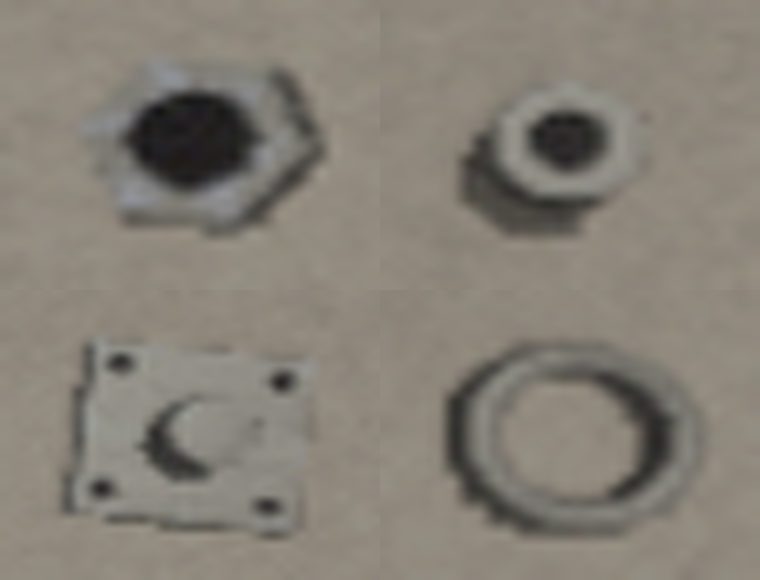

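```bash
python3 - <<'E'
from q import *
im=cv2.imread("pics/top0.png"); sc=cv2.imread("pics/scene0.png")
rows=[]
for n,I,u,v,r,z in [("top",im,171,272,16,.011),("top",im,323,257,20,.005),("top",im,378,282,16,.008),("scene",sc,96,282,18,.008),("scene",sc,160,242,22,.005)]:
    U=up(I,u-r,v-r,u+r,v+r,2.5); b=cv2.cvtColor(U,cv2.COLOR_BGR2Lab).astype(float)
    bb=cv2.GaussianBlur(b[...,2],(0,0),2); bg=np.median(np.r_[bb[:10].ravel(),bb[-10:].ravel()]); fg=np.percentile(bb,6)
    m=(bb<(bg+fg)/2).astype(np.uint8)*255
    c=max(cv2.findContours(m,cv2.RETR_EXTERNAL,cv2.CHAIN_APPROX_NONE)[0],key=cv2.contourArea)
    w=(ray(n,topx(c,u-r,v-r),z)*1000).astype(np.float32)
    M=cv2.moments(w); print(n,(u,v),bg,fg,"centroid",round(M['m10']/M['m00'],1),round(M['m01']/M['m00'],1),"rect",cv2.minAreaRect(w),"eqdia",round(2*np.sqrt(cv2.contourArea(w)/np.pi),1))
    vis=U.copy();cv2.drawContours(vis,[c],-1,(0,0,255),1);rows.append(cv2.resize(vis,(250,250)))
cv2.imwrite("pics/con.png",np.vstack([np.hstack(rows[:3]),np.hstack(rows[3:]+[rows[0]*0])]))
u,v,r=323,257,16
g=cv2.cvtColor(up(im,u-r,v-r,u+r,v+r,1),cv2.COLOR_BGR2GRAY)
k,lab,st,ce=cv2.connectedComponentsWithStats((g<85).astype(np.uint8))
for i in range(1,k): p=topx(ce[i],u-r,v-r)[0]; print(p.round(1),st[i,4]/16,(ray("top",p,.01)[0]*1000).round(1))
E
```

```text
top (171, 272) 135.10020042487147 128.52351603072086 centroid 388.1 291.6 rect ((387.7841796875, 292.73480224609375), (44.683082580566406, 41.10652160644531), 76.03864288330078) eqdia 40.3
top (323, 257) 135.02800411926648 131.8687679255493 centroid 433.7 -128.9 rect ((433.494873046875, -129.12274169921875), (64.31353759765625, 63.29042053222656), 82.93045806884766) eqdia 69.3
top (378, 282) 135.00048680399914 131.7522839430087 centroid 366.1 -281.1 rect ((365.8309631347656, -281.46380615234375), (49.626800537109375, 53.608055114746094), 0.6706541776657104) eqdia 52.0
scene (96, 282) 139.58896816577985 132.75463544952055 centroid 364.2 -284.8 rect ((363.75469970703125, -284.8465576171875), (49.36895751953125, 58.10276412963867), 74.22970581054688) eqdia 53.8
scene (160, 242) 139.86681473198888 133.38822067570482 centroid 431.4 -132.1 rect ((431.5204772949219, -132.18312072753906), (62.80064010620117, 65.02900695800781), 82.60723114013672) eqdia 70.8
[315.9 247.6] 2.3125 [ 458.6 -110.7]
[331.2 249.9] 3.125 [ 452.5 -153.8]
[312.1 251.4] 0.0625 [447.8 -99.9]
[320.6 258.8] 19.875 [ 427.6 -123.2]
[314.1 263.2] 2.625 [ 415.1 -104.9]
[329.9 265.4] 2.5 [ 409.6 -148.9]
```

View pics/con.png

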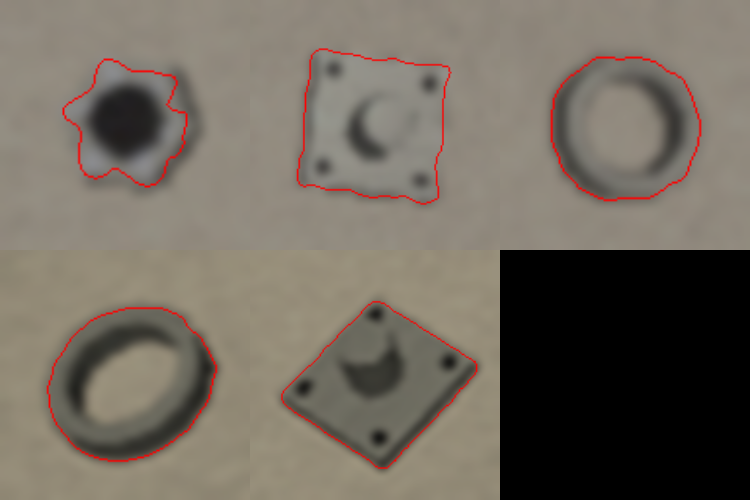

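```bash
python3 -c "
from h import *
go(.445,.1605,.10,84.2)"
```

```text
shift [-359.6 -317.2  131. ] turn [ -0.1  -0.  -14.9] j7 [-1.23  0.33 -0.06  1.46  0.02  1.35 -0.09] clock 0.1
```

Call:
{"op": "step_arm", "data": {
  "motion": [
    [-36, -32, 10, 0, 0, 0],
    [-36, -32, 10, 0, 0, 0],
    [-36, -32, 10, 0, 0, 0],
    [-36, -32, 10, 0, 0, 0],
    [-36, -32, 10, 0, 0, 0],
    [-36, -32, 10, 0, 0, 0],
    [-36, -32, 10, 0, 0, 0],
    [-36, -32, 10, 0, 0, 0],
    [-36, -32, 10, 0, 0, 0],
    [-36, -32, 10, 0, 0, 0],
    [0, 0, 0, 0, 0, -8],
    [0, 0, 0, 0, 0, -7]
  ],
  "jaw": 50,
  "force": 40
}}

```text
clock: 1.6
position: [0.4485, 0.1418, 0.1241]
ee_rot: [0.046, 0.999, -0.002, -0.002]
ft_force: [-0.1, 0.2, -0.2]
grip_width: 0.586
```

```bash
python3 -c "
from h import *
go(.445,.1605,.10,84.2);print(manip.get_obs()['position'],manip.get_obs()['grip_width'])"
```

```text
shift [ 5.1 18.4 24. ] turn [-0.3 -0.3  0.5] j7 [-0.67  0.09  0.28  2.   -0.02  1.07  1.1 ] clock 1.6
[0.44849122 0.14182868 0.12408167] 0.5864179624690504
```

Call:
{"op": "step_arm", "data": {
  "motion": [
    [5, 18, 24, -0.3, -0.3, 0.5],
    [0, 0, 0, 0, 0, 0]
  ]
}}

```text
clock: 1.85
position: [0.4449, 0.1597, 0.0994]
ee_rot: [0.05, 0.999, 0.0, 0.0]
ft_force: [0.6, -0.3, 0.7]
grip_width: 0.587
```

```bash
python3 -c "
from h import *
go(.445,.1605,.019,84.2)
import cv2
cv2.imwrite('pics/a1.png',cv2.resize(manip.camera('top')[190:290,180:280],None,fx=6,fy=6));cv2.imwrite('pics/a2.png',cv2.resize(manip.camera('scene')[110:220,160:290],None,fx=5,fy=5))"
```

```text
shift [ 0.   0.8 80.4] turn [0. 0. 0.] j7 [-0.69  0.12  0.26  2.02 -0.04  1.01  1.06] clock 1.85
```

View pics/a1.png

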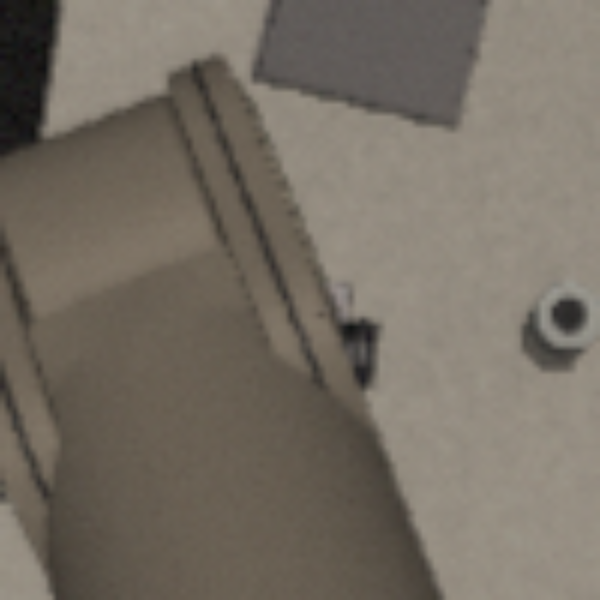

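View pics/a2.png

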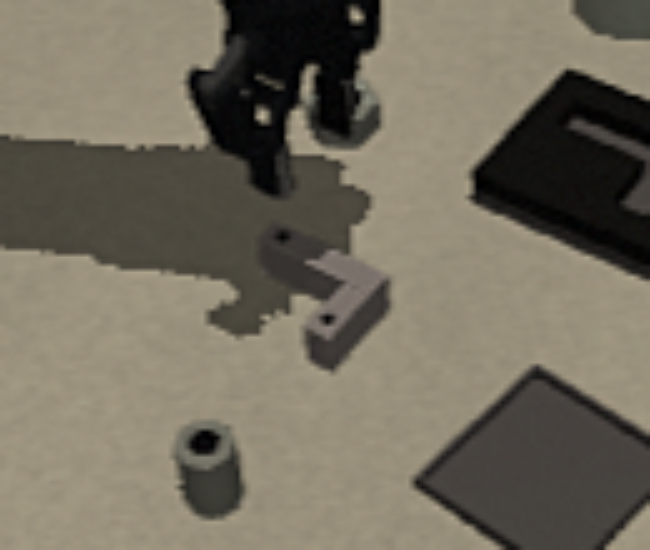

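The top view is hidden by the arm. The scene view shows the open gripper above the bracket, with the jaws across the long leg. I'll descend and grip.

Call:
{"op": "step_arm", "data": {
  "motion": [
    [0, 0.8, 30, 0, 0, 0],
    [0, 0, 30, 0, 0, 0],
    [0, 0, 15, 0, 0, 0],
    [0, 0, 5, 0, 0, 0],
    [0, 0, 0, 0, 0, 0]
  ]
}}

```text
clock: 2.58
position: [0.451, 0.1591, 0.0238]
ee_rot: [0.052, 0.999, 0.002, 0.005]
ft_force: [0.5, 0.7, -0.9]
grip_width: 0.583
```

```bash
python3 -c "
from h import *
go(.445,.1605,.019,84.2)
import cv2
cv2.imwrite('pics/a3.png',cv2.resize(manip.camera('scene')[110:220,160:290],None,fx=5,fy=5))"
```

```text
shift [6.2 0.8 4.7] turn [ 0.3  0.5 -0.2] j7 [-0.67  0.24  0.26  2.07 -0.08  0.83  1.1 ] clock 2.58
```

View pics/a3.png

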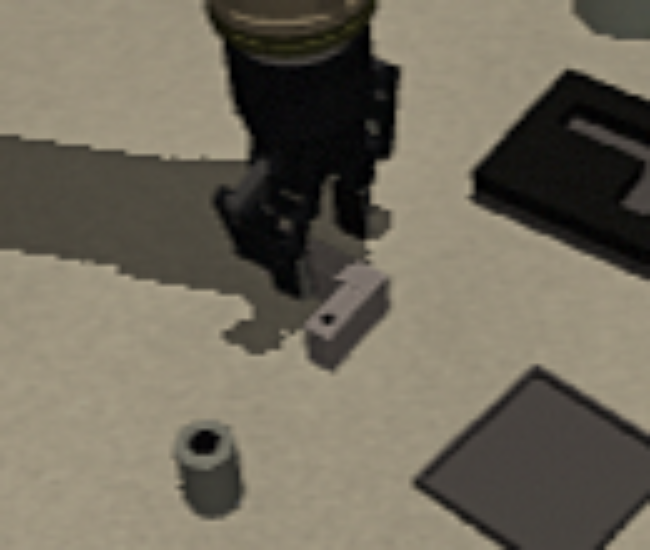

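Call:
{"op": "step_arm", "data": {
  "motion": [
    [6, 0.8, 4.5, 0.3, 0.5, -0.2],
    [0, 0, 0, 0, 0, 0]
  ]
}}

```text
clock: 2.88
position: [0.4457, 0.1612, 0.0204]
ee_rot: [0.051, 0.999, 0.0, 0.001]
ft_force: [0.1, -0.1, 0.3]
grip_width: 0.587
```

```bash
python3 -c "
from h import *
go(.445,.1605,.019,84.2)"
```

```text
shift [ 0.6 -0.7  1.4] turn [0.  0.1 0. ] j7 [-0.68  0.25  0.26  2.08 -0.08  0.83  1.1 ] clock 2.88
```

Call:
{"op": "step_arm", "data": {
  "motion": [
    [0.6, -0.6, 1.4, 0, 0, 0],
    [0, 0, 0, 0, 0, 0],
    [0, 0, 0, 0, 0, 0],
    [0, 0, 0, 0, 0, 0],
    [0, 0, 0, 0, 0, 0]
  ],
  "jaw": 10
}}

```text
clock: 3.5
position: [0.4452, 0.1608, 0.0193]
ee_rot: [0.051, 0.999, 0.001, 0.001]
ft_force: [-0.1, 0.7, -0.2]
grip_width: 0.196
```

```bash
python3 -c "
from h import *
o=manip.get_obs();print(o['position'],o['grip_width']*85.4,o['ft_force'],o['ee_rot'])
go(.5587,.3315,.09,84.4)"
```

```text
[0.44519564 0.16075495 0.01931764] 16.72836349479013 [-0.13038417  0.68961559 -0.1850012 ] [5.05234771e-02 9.98722074e-01 5.06812629e-04 1.15737413e-03]
shift [-95.9 181.4 -70.3] turn [ 0.1  0.1 -0.2] j7 [-0.68  0.25  0.26  2.08 -0.08  0.82  1.1 ] clock 3.5
```

Call:
{"op": "step_arm", "data": {
  "motion": [
    [0, 0, -20, 0, 0, 0],
    [0, 0, -40, 0, 0, 0],
    [-10, 18, -10, 0, 0, 0],
    [-19, 36, 0, 0, 0, 0],
    [-19, 36, 0, 0, 0, 0],
    [-19, 36, 0, 0, 0, 0],
    [-19, 36, 0, 0, 0, 0],
    [-8, 17, 0, 0, 0, 0],
    [0, 0, 0, 0, 0, 0]
  ],
  "force": 60
}}

```text
clock: 4.62
position: [0.5579, 0.3328, 0.0883]
ee_rot: [0.051, 0.999, -0.001, -0.001]
ft_force: [-0.0, 0.2, -2.4]
grip_width: 0.195
```

```bash
python3 -c "
from h import *
go(.5587,.3315,.09,84.4)
cv2.imwrite('pics/b1.png',cv2.resize(manip.camera('scene')[70:190,220:350],None,fx=5,fy=5));cv2.imwrite('pics/b2.png',cv2.resize(manip.camera('top')[160:270,110:230],None,fx=5,fy=5))"
```

```text
shift [-0.9 -1.2 -1.7] turn [-0.1 -0.1 -0.3] j7 [-0.77  0.5   0.22  1.56 -0.12  1.1   0.94] clock 4.62
```

View pics/b1.png

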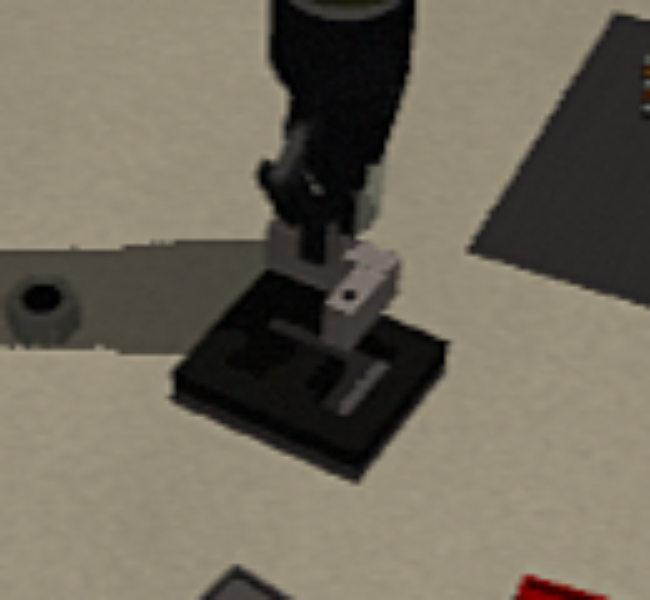

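View pics/b2.png

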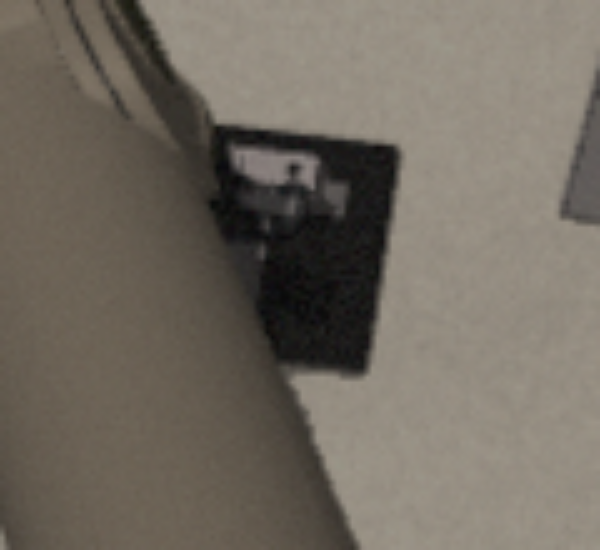

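Call:
{"op": "step_arm", "data": {
  "motion": [
    [-0.9, -1.2, 15, -0.1, -0.1, -0.3],
    [0, 0, 15, 0, 0, 0],
    [0, 0, 8, 0, 0, 0],
    [0, 0, 0, 0, 0, 0]
  ]
}}

```text
clock: 5.22
position: [0.5573, 0.3265, 0.0471]
ee_rot: [0.05, 0.999, -0.001, -0.001]
ft_force: [-0.0, -0.4, -1.2]
grip_width: 0.189
```

```bash
python3 -c "
from h import *
go(.5587,.3315,.049,84.4)
cv2.imwrite('pics/b3.png',cv2.resize(manip.camera('scene')[110:180,240:320],None,fx=8,fy=8,interpolation=cv2.INTER_CUBIC))"
```

```text
shift [-0.9  5.1 -1.9] turn [-0.1 -0.1 -0.2] j7 [-0.76  0.54  0.21  1.6  -0.12  1.02  0.96] clock 5.22
```

View pics/b3.png

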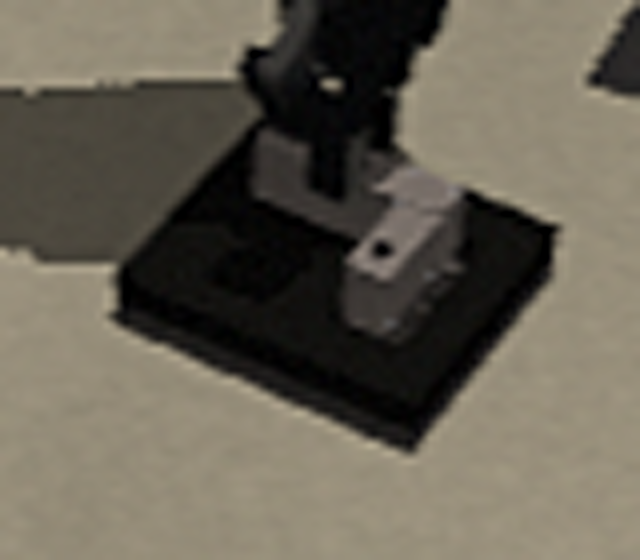

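Call:
{"op": "step_arm", "data": {
  "motion": [
    [-1, 5, -0.5, -0.1, -0.1, -0.2],
    [0, 0, 0, 0, 0, 0]
  ]
}}

```text
clock: 5.52
position: [0.5596, 0.3325, 0.049]
ee_rot: [0.048, 0.999, 0.0, 0.001]
ft_force: [-0.7, 0.6, -2.0]
grip_width: 0.185
```

```bash
python3 -c "
from h import *
go(.5587,.3315,.046,84.4)
im=manip.camera('scene')
c,s=np.cos(np.radians(174.2)),np.sin(np.radians(174.2))
cv2.imwrite('pics/b4.png',cv2.resize(im[110:180,240:320],None,fx=8,fy=8,interpolation=cv2.INTER_CUBIC))
# predicted foam outline & bracket short-leg end corners in scene view
B=cv2.resize(im[110:180,240:320],None,fx=8,fy=8,interpolation=cv2.INTER_CUBIC)
def pl(pts,z,O,col):
    q=[]
    for x,y in pts: X=[O[0]+(c*x-s*y)/1e3,O[1]+(s*x+c*y)/1e3,z]; q.append((pix('scene',X)-[240,110]+.5)*8)
    cv2.polylines(B,[np.array(q,np.int32)],True,col,1)
Lp=[(-40,-29),(40,-29),(40,-11),(-22,-11),(-22,29),(-40,29)]
Cp=[(-43,-32),(43,-32),(43,-8),(-19,-8),(-19,32),(-43,32)]
O=np.array([.5587,.3114])
pl([(-64,-55),(64,-55),(64,55),(-64,55)],.026,O,(0,255,255)); pl(Cp,.026,O,(0,255,0))
o=manip.get_obs()['position']; Ob=np.array([o[0]-(c*2+s*20)/1e3,o[1]-(s*2-c*20)/1e3]); print(Ob)
pl(Lp,o[2]+.011,Ob,(0,0,255))
cv2.imwrite('pics/b5.png',B)"
```

```text
shift [ 0.8 -1.1  3. ] turn [0.1 0.1 0. ] j7 [-0.76  0.54  0.21  1.59 -0.13  1.03  0.96] clock 5.53
[0.55963859 0.31200241]
```

View pics/b4.png

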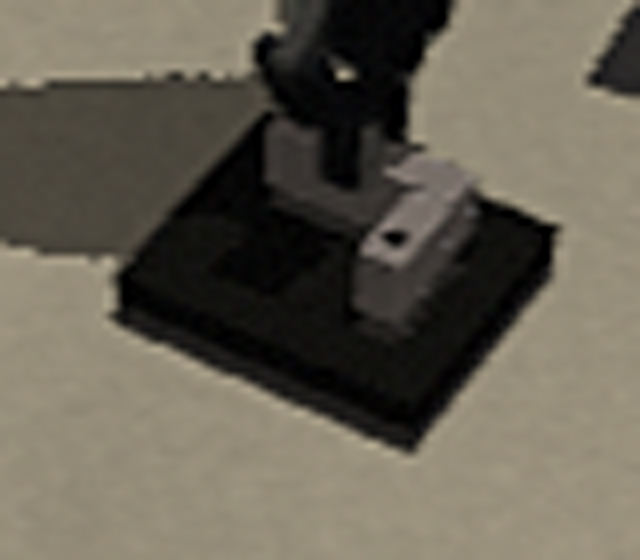

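View pics/b5.png

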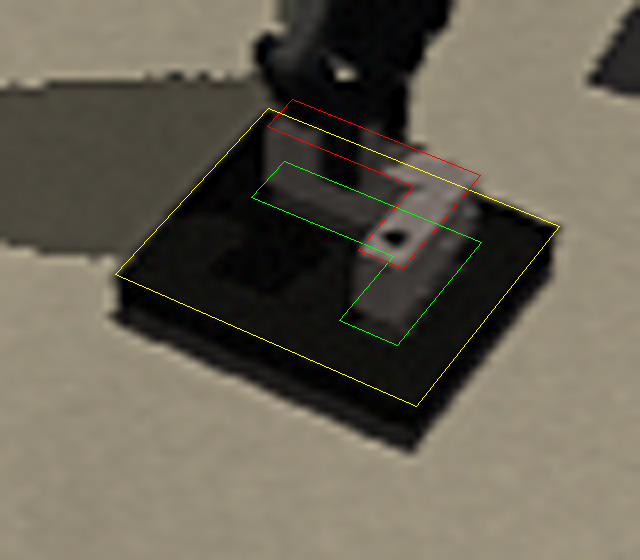

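Call:
{"op": "step_arm", "data": {
  "motion": [
    [0.8, -1, 2, 0.1, 0.1, 0],
    [0, 0, 2, 0, 0, 0],
    [0, 0, 0, 0, 0, 0]
  ]
}}

```text
clock: 5.95
position: [0.5589, 0.3311, 0.045]
ee_rot: [0.049, 0.999, -0.001, -0.0]
ft_force: [-0.6, 0.9, -2.3]
grip_width: 0.19
```

```bash
python3 -c "
from h import *
go(.5587,.3315,.040,84.4);print(manip.get_obs()['position'],manip.get_obs()['ft_force'])"
```

```text
shift [0.2 0.4 5. ] turn [-0.1 -0.   0. ] j7 [-0.76  0.54  0.21  1.59 -0.13  1.02  0.96] clock 5.95
[0.55885407 0.33107388 0.0450463 ] [-0.55748307  0.8648228  -2.27734524]
```

Call:
{"op": "step_arm", "data": {
  "motion": [
    [0.2, 0.4, 3, 0, 0, 0],
    [0, 0, 3, 0, 0, 0],
    [0, 0, 2, 0, 0, 0],
    [0, 0, 0, 0, 0, 0]
  ]
}}

```text
clock: 6.45
position: [0.5586, 0.3315, 0.0363]
ee_rot: [0.049, 0.999, -0.001, -0.0]
ft_force: [-0.4, 0.6, -1.4]
grip_width: 0.188
```

```bash
python3 -c "
from h import *
go(.5587,.3315,.031,84.4);print(manip.get_obs()['position'],manip.get_obs()['ft_force'])"
```

```text
shift [-0.1  0.1  5.3] turn [-0.1 -0.   0. ] j7 [-0.76  0.55  0.21  1.59 -0.13  1.01  0.96] clock 6.45
[0.55862928 0.33145324 0.0363149 ] [-0.35901607  0.61266608 -1.42737649]
```

Already about 9 mm into the cutout without contact.

Call:
{"op": "step_arm", "data": {
  "motion": [
    [0, 0, 3, 0, 0, 0],
    [0, 0, 2, 0, 0, 0],
    [0, 0, 1, 0, 0, 0],
    [0, 0, 0, 0, 0, 0]
  ]
}}

```text
clock: 6.95
position: [0.5588, 0.3315, 0.0317]
ee_rot: [0.049, 0.999, -0.0, -0.0]
ft_force: [0.4, -0.0, -0.9]
grip_width: 0.19
```

```bash
python3 -c "
from h import *
go(.5587,.3315,.031,84.4);print(manip.get_obs()['position'],manip.get_obs()['ft_force'])"
```

```text
shift [ 0.1 -0.   0.7] turn [-0. -0.  0.] j7 [-0.76  0.56  0.21  1.6  -0.13  1.    0.96] clock 6.95
[0.55882341 0.33152737 0.03171748] [ 0.37660802 -0.01407564 -0.90668433]
```

Call:
{"op": "step_arm", "data": {
  "motion": [
    [0, 0, 0, 0, 0, 0],
    [0, 0, 0, 0, 0, 0],
    [0, 0, -8, 0, 0, 0],
    [0, 0, -30, 0, 0, 0],
    [0, 0, -50, 0, 0, 0],
    [0, 0, 0, 0, 0, 0]
  ],
  "jaw": 34
}}

```text
clock: 7.7
position: [0.5595, 0.3319, 0.124]
ee_rot: [0.049, 0.999, 0.0, 0.001]
ft_force: [1.3, -0.4, -0.6]
grip_width: 0.399
```

```bash
python3 -c "
from h import *
print(manip.get_obs()['grip_width']);go(.387,.2905,.10,50.5)
B=manip.camera('scene')
cv2.imwrite('pics/c1.png',cv2.resize(B[110:180,240:320],None,fx=8,fy=8,interpolation=cv2.INTER_CUBIC))"
```

```text
0.39935336268409266
shift [167.7 -58.   23.8] turn [ 0.   0.1 33.9] j7 [-0.77  0.46  0.22  1.53 -0.11  1.16  0.94] clock 7.7
```

View pics/c1.png

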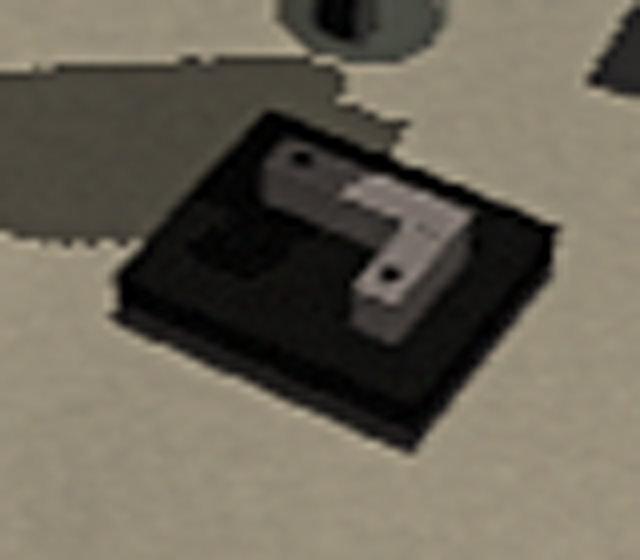

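The bracket sits in the cutout, free of the jaws. On to the nut.

Call:
{"op": "step_arm", "data": {
  "motion": [
    [28, -10, 0, 0, 0, 0],
    [42, -14.5, 4, 0, 0, 0],
    [42, -14.5, 5, 0, 0, 0],
    [42, -14.5, 5, 0, 0, 0],
    [13, -5, 5, 0, 0, 0],
    [0, 0, 0, 0, 0, 9],
    [0, 0, 0, 0, 0, 9],
    [0, 0, 0, 0, 0, 9],
    [0, 0, 0, 0, 0, 7],
    [0, 0, 0, 0, 0, 0]
  ],
  "jaw": 62
}}

```text
clock: 9.0
position: [0.3758, 0.284, 0.0946]
ee_rot: [0.346, 0.938, -0.007, -0.003]
ft_force: [-0.3, -0.5, -0.3]
grip_width: 0.727
```

```bash
python3 -c "
from h import *
print(manip.get_obs()['grip_width']);go(.387,.2905,.05,50.5)"
```

```text
0.7265363487251292
shift [-4.4 12.9 44.4] turn [-0.9 -0.1 -1. ] j7 [-0.95  0.13  0.22  2.01 -0.03  1.01  0.15] clock 9.0
```

Call:
{"op": "step_arm", "data": {
  "motion": [
    [-4.4, 13, 0, -0.9, -0.1, -1],
    [0, 0, 20, 0, 0, 0],
    [0, 0, 24, 0, 0, 0],
    [0, 0, 0, 0, 0, 0]
  ]
}}

```text
clock: 9.5
position: [0.3901, 0.2924, 0.0491]
ee_rot: [0.332, 0.943, 0.002, 0.001]
ft_force: [-0.5, -0.5, -0.2]
grip_width: 0.727
```

```bash
python3 -c "
from h import *
print(manip.get_obs()['grip_width']);go(.387,.2905,.003,50.5)
B=manip.camera('scene')
cv2.imwrite('pics/d1.png',cv2.resize(B[90:170,190:270],None,fx=7,fy=7,interpolation=cv2.INTER_CUBIC))"
```

```text
0.7265267423561044
shift [ 1.3 -3.6 46.1] turn [0.2 0.1 0.8] j7 [-0.94  0.22  0.22  2.03 -0.06  0.9   0.21] clock 9.5
```

View pics/d1.png

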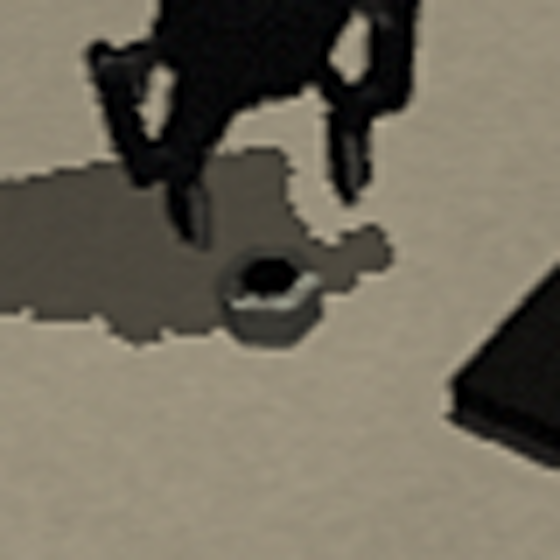

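Call:
{"op": "step_arm", "data": {
  "motion": [
    [1.3, -3.6, 16, 0.2, 0.1, 0.8],
    [0, 0, 16, 0, 0, 0],
    [0, 0, 9, 0, 0, 0],
    [0, 0, 0, 0, 0, 0]
  ]
}}

```text
clock: 10.05
position: [0.3882, 0.2917, 0.0076]
ee_rot: [0.338, 0.941, 0.002, 0.001]
ft_force: [0.6, 0.2, 0.0]
grip_width: 0.723
```

```bash
python3 -c "
from h import *
print(manip.get_obs()['ft_force']);go(.387,.2905,.003,50.5)
B=manip.camera('scene')
cv2.imwrite('pics/d2.png',cv2.resize(B[90:170,190:270],None,fx=7,fy=7,interpolation=cv2.INTER_CUBIC))"
```

```text
[0.57952985 0.18439924 0.0263527 ]
shift [ 0.2 -1.8  4.6] turn [ 0.2 -0.  -0. ] j7 [-0.93  0.29  0.21  2.05 -0.09  0.8   0.21] clock 10.05
```

View pics/d2.png

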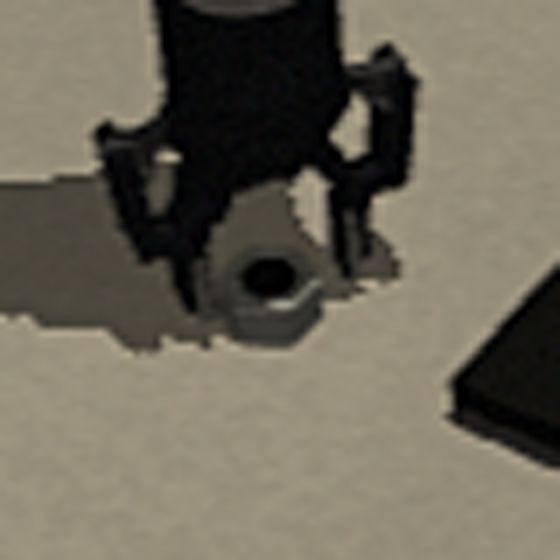

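Call:
{"op": "step_arm", "data": {
  "motion": [
    [0.2, -1.8, 4, 0.2, 0, 0],
    [0, 0, 0, 0, 0, 0],
    [0, 0, 0, 0, 0, 0],
    [0, 0, 0, 0, 0, 0],
    [0, 0, 0, 0, 0, 0]
  ],
  "jaw": 30,
  "force": 60
}}

```text
clock: 10.72
position: [0.3874, 0.2909, 0.0045]
ee_rot: [0.338, 0.941, 0.001, 0.0]
ft_force: [0.0, 0.1, -1.6]
grip_width: 0.463
```

```bash
python3 -c "
from h import *
o=manip.get_obs();print(o['position'],o['ft_force'],o['grip_width']*85.4);go(.633,-.099,.09,50.5)"
```

```text
[0.38738978 0.29092826 0.00449708] [ 0.02529625  0.05084455 -1.61179082] 39.576051770096825
shift [-437.6 -144.3  -86. ] turn [ 0.1 -0.  -0. ] j7 [-0.93  0.29  0.21  2.06 -0.09  0.8   0.22] clock 10.72
```

Call:
{"op": "step_arm", "data": {
  "motion": [
    [0, 0, -15, 0, 0, 0],
    [0, 0, -40, 0, 0, 0],
    [-20, -7, -35, 0, 0, 0],
    [-44, -14.5, 0, 0, 0, 0],
    [-55, -18, 0, 0, 0, 0],
    [-55, -18, 0, 0, 0, 0],
    [-55, -18, 0, 0, 0, 0],
    [-55, -18, 0, 0, 0, 0],
    [-55, -18, 0, 0, 0, 0],
    [-50, -16, 0, 0, 0, 0],
    [-30, -10, 0, 0, 0, 0],
    [-15, -5, 0, 0, 0, 0],
    [0, 0, 0, 0, 0, 0]
  ]
}}

```text
clock: 12.35
position: [0.6415, -0.1042, 0.1106]
ee_rot: [0.335, 0.942, 0.006, 0.004]
ft_force: [-0.1, -0.1, -2.2]
grip_width: 0.469
```

```bash
python3 -c "
from h import *
o=manip.get_obs();print(o['position'],o['ft_force'],o['grip_width']*85.4);go(.633,-.099,.06,50.5)
B=manip.camera('scene')
cv2.imwrite('pics/e1.png',cv2.resize(B[170:320,170:320],None,fx=4,fy=4,interpolation=cv2.INTER_CUBIC))"
```

```text
[ 0.64146236 -0.10415818  0.11062179] [-0.1006262  -0.1247597  -2.22763628] 40.09025038243988
shift [10.  -2.  50.6] turn [0.8 0.2 0.3] j7 [-0.27  0.5   0.49  1.57 -0.26  1.13  1.17] clock 12.35
```

View pics/e1.png

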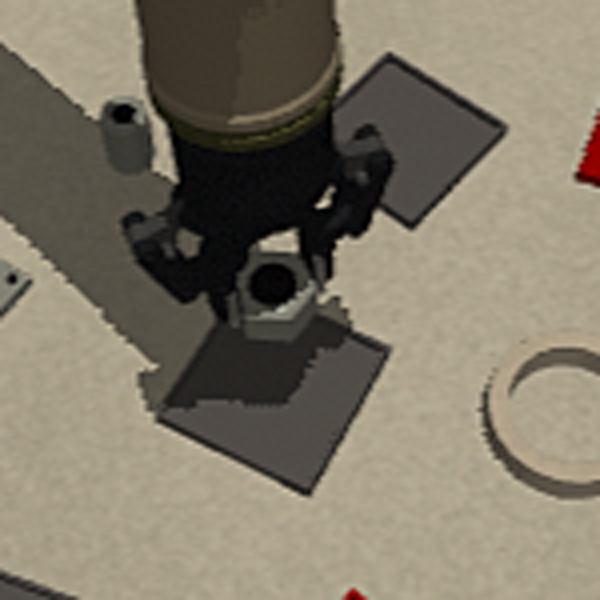

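Call:
{"op": "step_arm", "data": {
  "motion": [
    [10, -2, 20, 0.8, 0.2, 0.3],
    [0, 0, 25, 0, 0, 0],
    [0, 0, 20, 0, 0, 0],
    [0, 0, 0, 0, 0, 0]
  ]
}}

```text
clock: 12.9
position: [0.6288, -0.0901, 0.0405]
ee_rot: [0.334, 0.943, 0.0, -0.003]
ft_force: [-0.6, 1.0, -1.1]
grip_width: 0.464
```

```bash
python3 -c "
from h import *
o=manip.get_obs();print(o['position'],o['ft_force']);go(.633,-.099,.009,50.5)"
```

```text
[ 0.62883136 -0.09007128  0.04045975] [-0.55036302  0.95757597 -1.08764648]
shift [-9.  -4.3 31.4] turn [-0.1 -0.3  0.5] j7 [-0.28  0.56  0.47  1.64 -0.29  1.01  1.17] clock 12.9
```

Call:
{"op": "step_arm", "data": {
  "motion": [
    [-9, -4, 8, -0.1, -0.3, 0.5],
    [0, 0, 10, 0, 0, 0],
    [0, 0, 8, 0, 0, 0],
    [0, 0, 0, 0, 0, 0]
  ]
}}

```text
clock: 13.4
position: [0.6343, -0.0995, 0.0138]
ee_rot: [0.339, 0.941, 0.001, 0.001]
ft_force: [-0.0, -0.2, -1.2]
grip_width: 0.467
```

```bash
python3 -c "
from h import *
o=manip.get_obs();print(o['position'],o['ft_force']);go(.633,-.099,.008,50.5)"
```

```text
[ 0.63429779 -0.09951435  0.01383401] [-0.00337719 -0.15684687 -1.22353365]
shift [ 1.3 -0.4  5.8] turn [ 0.1  0.1 -0.1] j7 [-0.26  0.6   0.46  1.64 -0.31  0.97  1.18] clock 13.4
```

Call:
{"op": "step_arm", "data": {
  "motion": [
    [1.3, -0.4, 3, 0.1, 0.1, -0.1],
    [0, 0, 2.5, 0, 0, 0],
    [0, 0, 0, 0, 0, 0]
  ]
}}

```text
clock: 13.78
position: [0.6334, -0.0989, 0.0086]
ee_rot: [0.338, 0.941, 0.0, 0.0]
ft_force: [0.0, 0.2, -1.4]
grip_width: 0.462
```

```bash
python3 -c "
from h import *
o=manip.get_obs();print(o['position'],o['ft_force']);go(.633,-.099,.008,50.5)"
```

```text
[ 0.63341497 -0.09892397  0.00860399] [ 0.02518528  0.2009899  -1.39100145]
shift [ 0.3 -0.3  0.6] turn [0. 0. 0.] j7 [-0.26  0.61  0.45  1.65 -0.31  0.96  1.19] clock 13.78
```

Call:
{"op": "step_arm", "data": {
  "motion": [
    [0, 0, 0.6, 0, 0, 0],
    [0, 0, 0, 0, 0, 0],
    [0, 0, 0, 0, 0, 0],
    [0, 0, -15, 0, 0, 0],
    [0, 0, -40, 0, 0, 0],
    [0, 0, -50, 0, 0, 0],
    [0, 0, 0, 0, 0, 0]
  ],
  "jaw": 53
}}

```text
clock: 14.65
position: [0.6344, -0.0995, 0.1205]
ee_rot: [0.338, 0.941, 0.001, 0.002]
ft_force: [-0.6, -0.1, -0.4]
grip_width: 0.619
```

```bash
python3 -c "
from h import *
o=manip.get_obs();print(o['position'],o['ft_force']);go(.468,.008,.11,50.5)
B=manip.camera('scene')
cv2.imwrite('pics/e2.png',cv2.resize(B[170:320,170:320],None,fx=4,fy=4,interpolation=cv2.INTER_CUBIC))"
```

```text
[ 0.63443103 -0.09954215  0.12050318] [-0.57801403 -0.13108447 -0.38717223]
shift [196.9 -22.9   9.7] turn [ 0.2  0.2 -0. ] j7 [-0.3   0.48  0.51  1.57 -0.25  1.15  1.14] clock 14.65
```

View pics/e2.png

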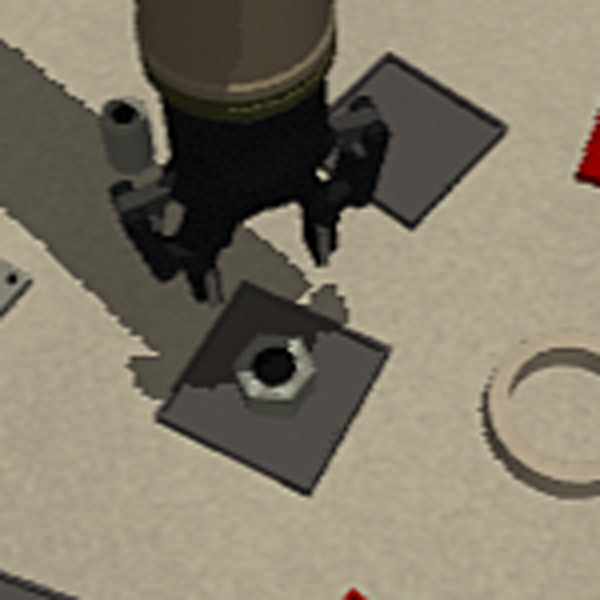

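The nut stands in the centre of the middle tray. Next is the spacer.

Call:
{"op": "step_arm", "data": {
  "motion": [
    [25, -3, 0, 0, 0, 0],
    [50, -6, 0, 0, 0, 0],
    [50, -6, 0, 0, 0, 0],
    [45, -5, 0, 0, 0, 0],
    [18, -2, 0, 0, 0, 0],
    [0, 0, 0, 0, 0, 0]
  ]
}}

```text
clock: 15.45
position: [0.4666, 0.0062, 0.115]
ee_rot: [0.337, 0.941, -0.001, -0.002]
ft_force: [0.3, -0.0, 1.0]
grip_width: 0.622
```

```bash
python3 -c "
from h import *
go(.468,.008,.060,50.5)"
```

```text
shift [-0.1  2.5 55. ] turn [-0.2 -0.1  0.1] j7 [-0.57  0.09  0.48  2.03 -0.05  1.04  0.82] clock 15.45
```

Call:
{"op": "step_arm", "data": {
  "motion": [
    [0, 2.5, 20, -0.2, -0.1, 0.1],
    [0, 0, 30, 0, 0, 0],
    [0, 0, 0, 0, 0, 0]
  ]
}}

```text
clock: 15.82
position: [0.4699, 0.0067, 0.064]
ee_rot: [0.339, 0.941, 0.0, 0.0]
ft_force: [-0.3, -1.6, 0.7]
grip_width: 0.62
```

```bash
python3 -c "
from h import *
go(.468,.008,.012,50.5)
B=manip.camera('scene')
cv2.imwrite('pics/f1.png',cv2.resize(B[160:240,160:240],None,fx=7,fy=7,interpolation=cv2.INTER_CUBIC))"
```

```text
shift [ 2.4 -0.2 52. ] turn [ 0.   0.  -0.1] j7 [-0.56  0.17  0.48  2.07 -0.1   0.92  0.86] clock 15.82
```

View pics/f1.png

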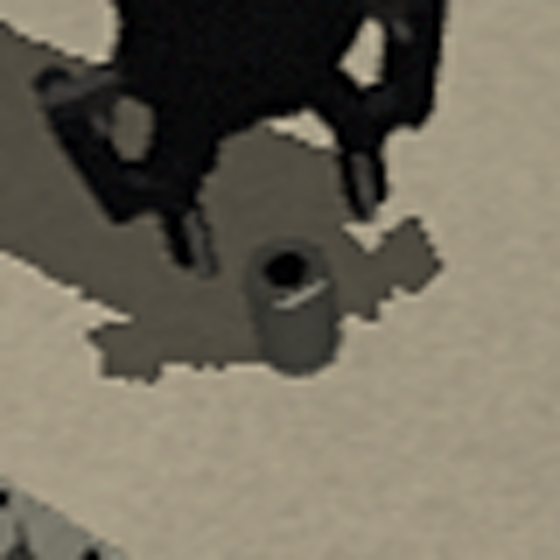

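Call:
{"op": "step_arm", "data": {
  "motion": [
    [2.4, 0, 15, 0, 0, 0],
    [0, 0, 20, 0, 0, 0],
    [0, 0, 15, 0, 0, 0],
    [0, 0, 0, 0, 0, 0]
  ]
}}

```text
clock: 16.38
position: [0.4714, 0.0082, 0.0149]
ee_rot: [0.339, 0.941, 0.002, 0.003]
ft_force: [-0.3, -0.8, 0.5]
grip_width: 0.621
```

```bash
python3 -c "
from h import *
go(.468,.008,.012,50.5);print(manip.get_obs()['ft_force'])
B=manip.camera('scene')
cv2.imwrite('pics/f2.png',cv2.resize(B[160:240,160:240],None,fx=7,fy=7,interpolation=cv2.INTER_CUBIC))"
```

```text
shift [ 2.5 -2.4  2.8] turn [ 0.3  0.3 -0.1] j7 [-0.53  0.26  0.46  2.1  -0.16  0.81  0.9 ] clock 16.38
[-0.27911028 -0.78783696  0.53249934]
```

View pics/f2.png

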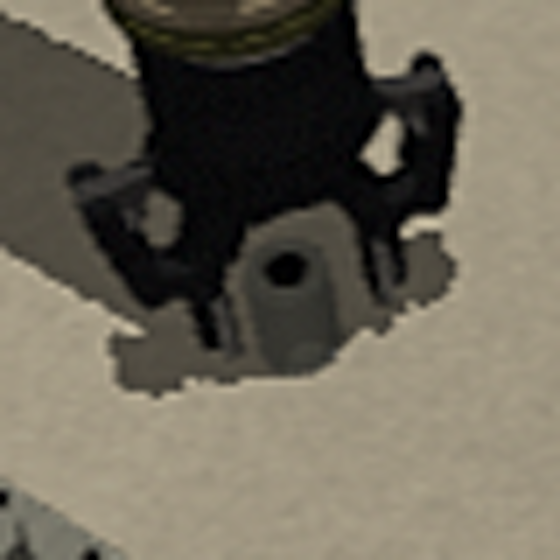

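Call:
{"op": "step_arm", "data": {
  "motion": [
    [2.5, -2.4, 2.8, 0.3, 0.3, 0],
    [0, 0, 0, 0, 0, 0],
    [0, 0, 0, 0, 0, 0],
    [0, 0, 0, 0, 0, 0],
    [0, 0, 0, 0, 0, 0]
  ],
  "jaw": 22
}}

```text
clock: 17.05
position: [0.4689, 0.0082, 0.0137]
ee_rot: [0.339, 0.941, 0.001, 0.001]
ft_force: [-0.2, -0.2, -1.2]
grip_width: 0.356
```

```bash
python3 -c "
from h import *
o=manip.get_obs();print(o['position'],o['ft_force'],o['grip_width']*85.4);go(.5703,-.3148,.11,50.5)"
```

```text
[0.4689008  0.00821366 0.01374816] [-0.17619714 -0.18536686 -1.2287917 ] 30.425451003150076
shift [-284.2 -183.8  -96.5] turn [ 0.1  0.  -0.1] j7 [-0.53  0.26  0.46  2.1  -0.16  0.81  0.91] clock 17.05
```

Call:
{"op": "step_arm", "data": {
  "motion": [
    [0, 0, -15, 0, 0, 0],
    [0, 0, -40, 0, 0, 0],
    [-10, -7, -40, 0, 0, 0],
    [-35, -23, 0, 0, 0, 0],
    [-50, -32, 0, 0, 0, 0],
    [-50, -32, 0, 0, 0, 0],
    [-50, -32, 0, 0, 0, 0],
    [-45, -29, 0, 0, 0, 0],
    [-30, -20, 0, 0, 0, 0],
    [-14, -9, 0, 0, 0, 0],
    [0, 0, 0, 0, 0, 0]
  ]
}}

```text
clock: 18.42
position: [0.5751, -0.3241, 0.1231]
ee_rot: [0.337, 0.942, 0.001, 0.004]
ft_force: [0.2, 0.5, -1.8]
grip_width: 0.359
```

```bash
python3 -c "
from h import *
o=manip.get_obs();print(o['position'],o['ft_force'],o['grip_width']*85.4);go(.5703,-.3148,.06,50.5)
B=manip.camera('scene')
cv2.imwrite('pics/g1.png',cv2.resize(B[234:384,90:240],None,fx=4,fy=4,interpolation=cv2.INTER_CUBIC))"
```

```text
[ 0.57514389 -0.32409747  0.12314491] [ 0.20117702  0.50084668 -1.76185892] 30.660758481660775
shift [10.1  3.8 63.1] turn [0.3 0.4 0.1] j7 [-0.01  0.54  0.63  1.53 -0.34  1.18  1.57] clock 18.43
```

View pics/g1.png

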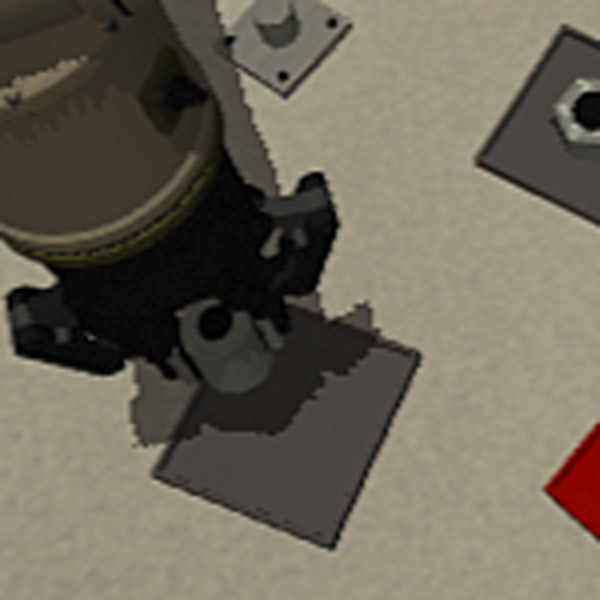

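Call:
{"op": "step_arm", "data": {
  "motion": [
    [10, 4, 20, 0.3, 0.4, 0.1],
    [0, 0, 25, 0, 0, 0],
    [0, 0, 25, 0, 0, 0],
    [0, 0, 0, 0, 0, 0]
  ]
}}

```text
clock: 18.98
position: [0.5692, -0.3047, 0.0485]
ee_rot: [0.334, 0.942, 0.002, -0.002]
ft_force: [-0.4, 0.1, -1.2]
grip_width: 0.357
```

```bash
python3 -c "
from h import *
go(.5703,-.3148,.025,50.5)"
```

```text
shift [-7.3 -7.2 23.4] turn [ 0.2 -0.3  0.4] j7 [-0.02  0.6   0.6   1.61 -0.38  1.05  1.58] clock 18.98
```

Call:
{"op": "step_arm", "data": {
  "motion": [
    [-7.3, -7.2, 8, 0.2, -0.3, 0.4],
    [0, 0, 8, 0, 0, 0],
    [0, 0, 8, 0, 0, 0],
    [0, 0, 0, 0, 0, 0]
  ]
}}

```text
clock: 19.48
position: [0.5712, -0.3146, 0.0245]
ee_rot: [0.337, 0.941, -0.0, 0.001]
ft_force: [0.1, -0.4, -1.9]
grip_width: 0.357
```

```bash
python3 -c "
from h import *
go(.5703,-.3148,.0172,50.5)"
```

```text
shift [ 0.6 -0.7  7.3] turn [0.  0.1 0.1] j7 [ 0.    0.64  0.58  1.61 -0.4   1.01  1.59] clock 19.48
```

Call:
{"op": "step_arm", "data": {
  "motion": [
    [0.6, -0.7, 3, 0, 0.1, 0],
    [0, 0, 2.5, 0, 0, 0],
    [0, 0, 1.5, 0, 0, 0],
    [0, 0, 0, 0, 0, 0]
  ]
}}

```text
clock: 19.98
position: [0.5706, -0.315, 0.0177]
ee_rot: [0.337, 0.941, 0.0, 0.0]
ft_force: [-0.2, 0.5, -1.6]
grip_width: 0.356
```

```bash
python3 -c "
from h import *
go(.5703,-.3148,.0172,50.5);print(manip.get_obs()['ft_force'])"
```

```text
shift [ 0.4 -0.   0.5] turn [0.  0.  0.1] j7 [ 0.01  0.64  0.58  1.62 -0.4   1.    1.6 ] clock 19.98
[-0.21763397  0.52460888 -1.58566357]
```

Call:
{"op": "step_arm", "data": {
  "motion": [
    [0, 0, 0.6, 0, 0, 0],
    [0, 0, 0, 0, 0, 0],
    [0, 0, 0, 0, 0, 0],
    [0, 0, -15, 0, 0, 0],
    [0, 0, -35, 0, 0, 0],
    [0, 0, -50, 0, 0, 0],
    [0, 0, 0, 0, 0, 0]
  ],
  "jaw": 45
}}

```text
clock: 20.85
position: [0.5712, -0.3161, 0.1243]
ee_rot: [0.338, 0.941, -0.0, 0.002]
ft_force: [0.4, -0.2, -0.5]
grip_width: 0.528
```

```bash
python3 -c "
from h import *
o=manip.get_obs();print(o['position'],o['ft_force']);go(.433,-.131,.11,50.5)
B=manip.camera('scene')
cv2.imwrite('pics/g2.png',cv2.resize(B[234:384,90:240],None,fx=4,fy=4,interpolation=cv2.INTER_CUBIC))"
```

```text
[ 0.57123364 -0.31605269  0.12430568] [ 0.3719912  -0.1878582  -0.47694114]
shift [224.4  55.   13.4] turn [0.1 0.2 0. ] j7 [-0.03  0.53  0.64  1.54 -0.33  1.18  1.55] clock 20.85
```

View pics/g2.png

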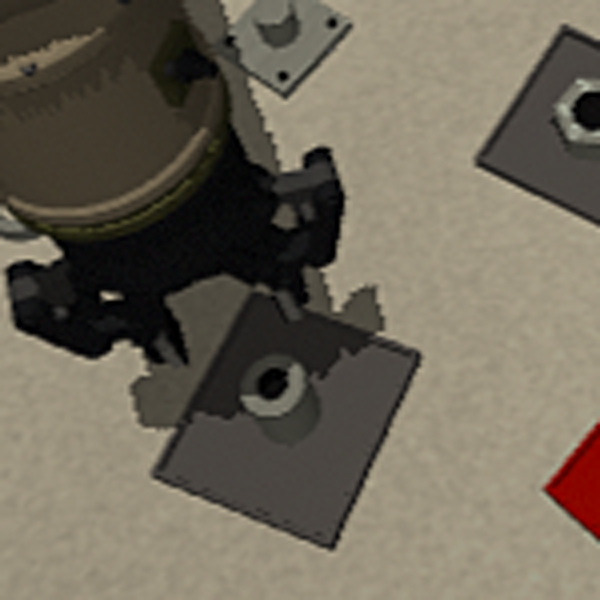

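The spacer stands upright in the right-hand tray. Next is the flange.

Call:
{"op": "step_arm", "data": {
  "motion": [
    [25, 6, 0, 0, 0, 0],
    [50, 12, 0, 0, 0, 0],
    [50, 12, 3, 0, 0, 0],
    [50, 12, 3, 0, 0, 0],
    [35, 9, 0, 0, 0, 0],
    [14, 4, 0, 0, 0, 0],
    [0, 0, 0, 0, 0, 0]
  ]
}}

```text
clock: 21.78
position: [0.4249, -0.1238, 0.1121]
ee_rot: [0.336, 0.942, -0.0, -0.002]
ft_force: [1.2, -0.5, -0.1]
grip_width: 0.528
```

```bash
python3 -c "
from h import *
go(.433,-.131,.06,50.5)
B=manip.camera('scene')
cv2.imwrite('pics/k1.png',cv2.resize(B[200:280,120:200],None,fx=7,fy=7,interpolation=cv2.INTER_CUBIC))"
```

```text
shift [-11.   -0.3  52.1] turn [-0.1 -0.2  0.2] j7 [-0.44  0.03  0.64  2.09 -0.02  1.04  1.09] clock 21.77
```

View pics/k1.png

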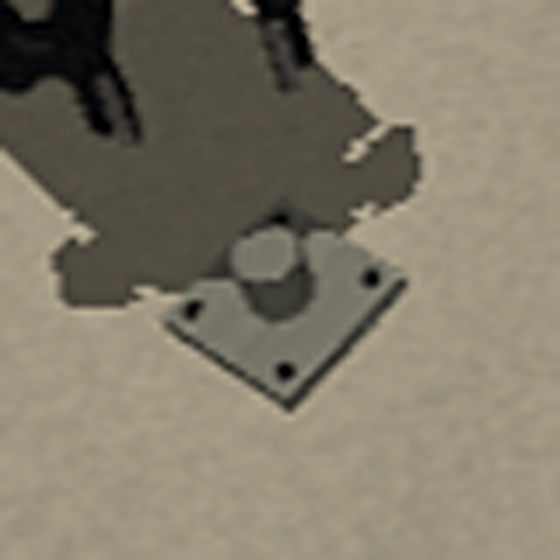

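Call:
{"op": "step_arm", "data": {
  "motion": [
    [-11, 0, 15, -0.1, -0.2, 0.2],
    [0, 0, 25, 0, 0, 0],
    [0, 0, 12, 0, 0, 0],
    [0, 0, 0, 0, 0, 0]
  ]
}}

```text
clock: 22.32
position: [0.4356, -0.1351, 0.059]
ee_rot: [0.34, 0.94, -0.001, 0.001]
ft_force: [0.7, 0.9, 0.7]
grip_width: 0.529
```

```bash
python3 -c "
from h import *
go(.433,-.131,.014,50.5)"
```

```text
shift [ 4.8  1.6 45. ] turn [-0.1  0.1 -0.2] j7 [-0.41  0.16  0.65  2.11 -0.12  0.91  1.19] clock 22.32
```

Call:
{"op": "step_arm", "data": {
  "motion": [
    [5, 1.6, 12, 0, 0.1, -0.2],
    [0, 0, 15, 0, 0, 0],
    [0, 0, 12, 0, 0, 0],
    [0, 0, 0, 0, 0, 0]
  ]
}}

```text
clock: 22.82
position: [0.4333, -0.1306, 0.0182]
ee_rot: [0.338, 0.941, -0.001, 0.0]
ft_force: [0.4, 0.0, 0.1]
grip_width: 0.527
```

```bash
python3 -c "
from h import *
go(.433,-.131,.014,50.5);print(manip.get_obs()['ft_force'])
B=manip.camera('scene')
cv2.imwrite('pics/k2.png',cv2.resize(B[200:280,120:200],None,fx=7,fy=7,interpolation=cv2.INTER_CUBIC))"
```

```text
shift [ 0.  -0.5  4.2] turn [-0.1  0.1 -0. ] j7 [-0.38  0.24  0.63  2.14 -0.19  0.81  1.24] clock 22.82
[0.37108742 0.04756005 0.10135068]
```

View pics/k2.png

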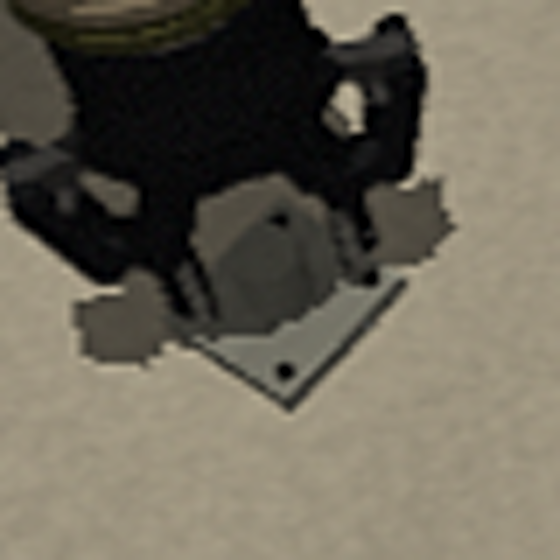

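Call:
{"op": "step_arm", "data": {
  "motion": [
    [0, -0.5, 3, 0, 0, 0],
    [0, 0, 0, 0, 0, 0],
    [0, 0, 0, 0, 0, 0],
    [0, 0, 0, 0, 0, 0],
    [0, 0, 0, 0, 0, 0]
  ],
  "jaw": 15
}}

```text
clock: 23.5
position: [0.4336, -0.1311, 0.0161]
ee_rot: [0.338, 0.941, -0.0, 0.001]
ft_force: [0.2, -0.1, -2.2]
grip_width: 0.258
```

```bash
python3 -c "
from h import *
o=manip.get_obs();print(o['position'],o['ft_force'],o['grip_width']*85.4);go(.621,.0966,.09,50.5)"
```

```text
[ 0.43359925 -0.13112862  0.01605267] [ 0.23145788 -0.13186165 -2.19913246] 22.020543549148947
shift [ 2.000e-01  2.949e+02 -7.400e+01] turn [-0.   0.1 -0. ] j7 [-0.38  0.24  0.63  2.15 -0.19  0.81  1.25] clock 23.5
```

Call:
{"op": "step_arm", "data": {
  "motion": [
    [0, 0, -15, 0, 0, 0],
    [0, 0, -35, 0, 0, 0],
    [0, 15, -35, 0, 0, 0],
    [0, 40, 0, 0, 0, 0],
    [0, 55, 0, 0, 0, 0],
    [0, 55, 0, 0, 0, 0],
    [0, 55, 0, 0, 0, 0],
    [0, 45, 0, 0, 0, 0],
    [0, 25, 0, 0, 0, 0],
    [0, 0, 0, 0, 0, 6],
    [0, 0, 0, 0, 0, 0]
  ]
}}

```text
clock: 24.88
position: [0.6257, 0.0988, 0.1157]
ee_rot: [0.39, 0.921, 0.001, 0.005]
ft_force: [1.0, -0.0, -2.3]
grip_width: 0.258
```

```bash
python3 -c "
from h import *
o=manip.get_obs();print(o['position'],o['ft_force'],o['grip_width']*85.4);go(.621,.0966,.06,44.5)
B=manip.camera('scene')
cv2.imwrite('pics/l1.png',cv2.resize(B[120:270,200:350],None,fx=4,fy=4,interpolation=cv2.INTER_CUBIC))"
```

```text
[0.62572492 0.09882373 0.11572417] [ 9.69907837e-01 -8.89161937e-04 -2.29878461e+00] 22.030168564399816
shift [ 2.1 -5.3 55.7] turn [ 0.4  0.5 -0.3] j7 [-0.63  0.46  0.53  1.61 -0.25  1.13  0.72] clock 24.88
```

View pics/l1.png

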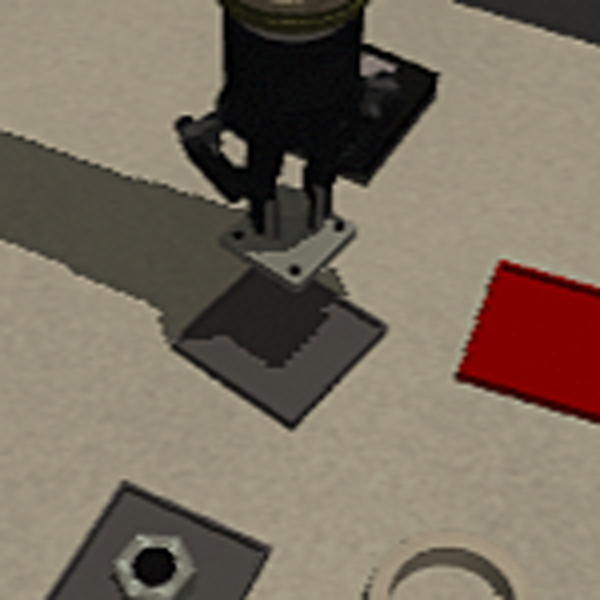

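Call:
{"op": "step_arm", "data": {
  "motion": [
    [2, -5, 15, 0.4, 0.5, -0.3],
    [0, 0, 25, 0, 0, 0],
    [0, 0, 20, 0, 0, 0],
    [0, 0, 0, 0, 0, 0]
  ]
}}

```text
clock: 25.42
position: [0.6189, 0.095, 0.0527]
ee_rot: [0.385, 0.923, -0.001, -0.002]
ft_force: [0.4, 0.2, -2.1]
grip_width: 0.261
```

```bash
python3 -c "
from h import *
go(.621,.0966,.03,44.5)"
```

```text
shift [-0.4  2.7 22.7] turn [-0.1 -0.2  0.3] j7 [-0.61  0.53  0.5   1.66 -0.29  1.03  0.77] clock 25.43
```

Call:
{"op": "step_arm", "data": {
  "motion": [
    [-0.4, 2.7, 10, -0.1, -0.2, 0.3],
    [0, 0, 10, 0, 0, 0],
    [0, 0, 4, 0, 0, 0],
    [0, 0, 0, 0, 0, 0]
  ]
}}

```text
clock: 25.92
position: [0.622, 0.0967, 0.0283]
ee_rot: [0.387, 0.922, 0.0, 0.001]
ft_force: [-0.3, 0.2, -2.5]
grip_width: 0.256
```

```bash
python3 -c "
from h import *
go(.621,.0966,.0193,44.5)"
```

```text
shift [ 0.7 -0.8  9. ] turn [ 0.1  0.1 -0. ] j7 [-0.6   0.56  0.49  1.67 -0.3   0.98  0.77] clock 25.93
```

Call:
{"op": "step_arm", "data": {
  "motion": [
    [0.7, -0.8, 4, 0.1, 0.1, 0],
    [0, 0, 3, 0, 0, 0],
    [0, 0, 2, 0, 0, 0],
    [0, 0, 0, 0, 0, 0]
  ]
}}

```text
clock: 26.42
position: [0.6214, 0.0967, 0.0195]
ee_rot: [0.387, 0.922, -0.0, 0.0]
ft_force: [0.5, -0.6, -1.3]
grip_width: 0.254
```

```bash
python3 -c "
from h import *
go(.621,.0966,.0193,44.5);print(manip.get_obs()['ft_force'],manip.get_obs()['position'])"
```

```text
shift [ 0.2 -0.4  0.2] turn [ 0.  0. -0.] j7 [-0.6   0.57  0.48  1.68 -0.31  0.97  0.77] clock 26.43
[ 0.48857158 -0.62162101 -1.26466586] [0.62140295 0.09671435 0.01946545]
```

Call:
{"op": "step_arm", "data": {
  "motion": [
    [0, 0, 0, 0, 0, 0],
    [0, 0, 0, 0, 0, 0],
    [0, 0, 0, 0, 0, 0],
    [0, 0, -10, 0, 0, 0],
    [0, 0, -35, 0, 0, 0],
    [0, 0, -55, 0, 0, 0],
    [0, 0, 0, 0, 0, 0]
  ],
  "jaw": 38
}}

```text
clock: 27.3
position: [0.6225, 0.0965, 0.1257]
ee_rot: [0.387, 0.922, 0.001, 0.002]
ft_force: [-0.6, 0.0, -0.1]
grip_width: 0.446
```

```bash
python3 -c "
from h import *
o=manip.get_obs();print(o['position']);go(.365,-.2825,.11,44.5)
B=manip.camera('scene')
cv2.imwrite('pics/l2.png',cv2.resize(B[120:270,200:350],None,fx=4,fy=4,interpolation=cv2.INTER_CUBIC))"
```

```text
[0.62250671 0.0965238  0.12568087]
shift [ -90.4 -449.3   14.7] turn [ 0.2  0.1 -0.1] j7 [-0.64  0.45  0.53  1.6  -0.24  1.15  0.73] clock 27.3
```

View pics/l2.png

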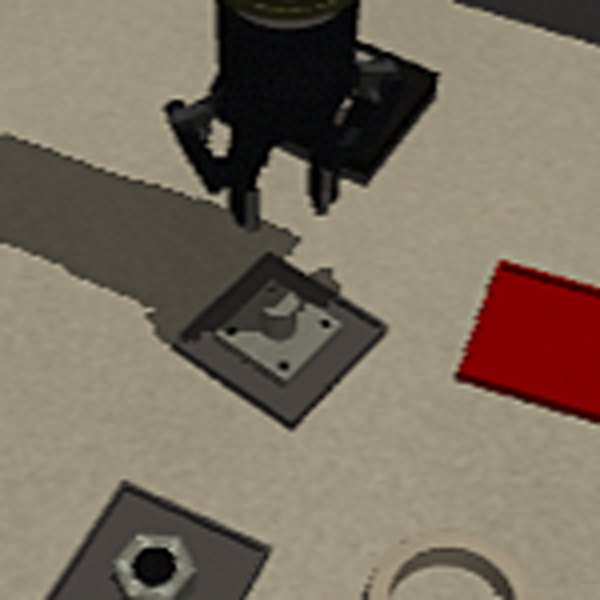

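Call:
{"op": "step_arm", "data": {
  "motion": [
    [-5, -25, 0, 0, 0, 0],
    [-12, -58, 3, 0, 0, 0],
    [-12, -58, 3, 0, 0, 0],
    [-12, -58, 3, 0, 0, 0],
    [-12, -58, 3, 0, 0, 0],
    [-12, -58, 3, 0, 0, 0],
    [-12, -58, 0, 0, 0, 0],
    [-10, -50, 0, 0, 0, 0],
    [-4, -20, 0, 0, 0, 0],
    [0, 0, 0, 0, 0, 0]
  ],
  "jaw": 70
}}

```text
clock: 28.6
position: [0.3563, -0.2874, 0.1024]
ee_rot: [0.386, 0.922, -0.001, -0.004]
ft_force: [-0.0, 0.7, -0.5]
grip_width: 0.821
```

```bash
python3 -c "
from h import *
go(.365,-.2825,.06,44.5);print(manip.get_obs()['position'])"
```

```text
shift [-2.9  9.8 42.4] turn [-0.2 -0.4  0. ] j7 [-0.21  0.1   0.84  2.07 -0.08  1.02  1.44] clock 28.6
[ 0.35632737 -0.28738113  0.10241312]
```

Call:
{"op": "step_arm", "data": {
  "motion": [
    [-3, 9.8, 15, -0.2, -0.4, 0],
    [0, 0, 20, 0, 0, 0],
    [0, 0, 8, 0, 0, 0],
    [0, 0, 0, 0, 0, 0]
  ]
}}

```text
clock: 29.1
position: [0.3674, -0.2787, 0.0573]
ee_rot: [0.384, 0.923, -0.0, -0.001]
ft_force: [-0.4, 0.7, 0.7]
grip_width: 0.82
```

```bash
python3 -c "
from h import *
go(.365,-.2825,.02,44.5)
B=manip.camera('scene')
cv2.imwrite('pics/m1.png',cv2.resize(B[230:320,50:140],None,fx=6,fy=6,interpolation=cv2.INTER_CUBIC))"
```

```text
shift [-1.1 -4.3 37.3] turn [-0.  -0.1  0.3] j7 [-0.19  0.2   0.81  2.1  -0.18  0.91  1.5 ] clock 29.1
```

View pics/m1.png

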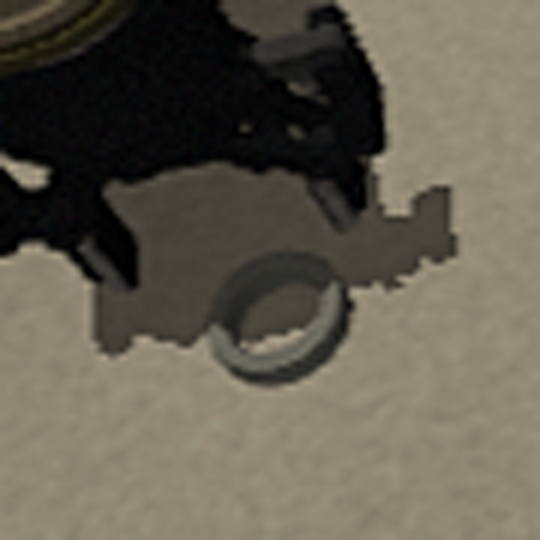

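Call:
{"op": "step_arm", "data": {
  "motion": [
    [-1.1, -4.3, 15, 0, -0.1, 0.3],
    [0, 0, 16, 0, 0, 0],
    [0, 0, 8, 0, 0, 0],
    [0, 0, 0, 0, 0, 0]
  ]
}}

```text
clock: 29.65
position: [0.3658, -0.2833, 0.0172]
ee_rot: [0.387, 0.922, -0.0, 0.002]
ft_force: [-0.5, -0.6, 0.4]
grip_width: 0.819
```

```bash
python3 -c "
from h import *
go(.365,-.2825,.003,44.5);print(manip.get_obs()['ft_force'])
B=manip.camera('scene')
cv2.imwrite('pics/m2.png',cv2.resize(B[230:320,50:140],None,fx=6,fy=6,interpolation=cv2.INTER_CUBIC))"
```

```text
shift [ 1.2  0.  14.1] turn [ 0.1  0.2 -0.1] j7 [-0.14  0.29  0.78  2.13 -0.28  0.82  1.58] clock 29.65
[-0.46561057 -0.60205344  0.40974562]
```

View pics/m2.png

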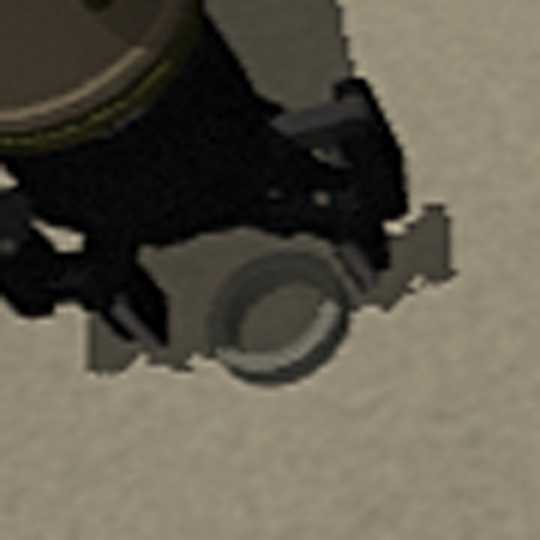

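```bash
python3 -c "
from h import *
for p in [(155,342),(372,300)]: print(ray('scene',(np.array(p)+.5)/6-.5+[50,230],.026)*1000)
print(pix('scene',[.365,-.2825,.016]), pix('scene',[.365,-.2825,0]))"
```

```text
[[ 340.59628419 -316.92678358]]
[[ 401.59824682 -267.8300756 ]]
[ 96.10948812 280.27124639] [ 98.49226078 283.37488919]
```

Call:
{"op": "step_arm", "data": {
  "motion": [
    [1.2, 0, 6, 0.1, 0.2, 0],
    [0, 0, 5, 0, 0, 0],
    [0, 0, 3, 0, 0, 0],
    [0, 0, 0, 0, 0, 0]
  ]
}}

```text
clock: 30.2
position: [0.3658, -0.2827, 0.0033]
ee_rot: [0.387, 0.922, -0.0, 0.001]
ft_force: [0.3, 0.1, 0.4]
grip_width: 0.815
```

```bash
python3 -c "
from h import *
go(.365,-.2825,.003,44.5);print(manip.get_obs()['ft_force'],manip.get_obs()['position'])"
```

```text
shift [ 0.7 -0.4  0.3] turn [ 0.   0.1 -0. ] j7 [-0.12  0.32  0.76  2.13 -0.31  0.8   1.61] clock 30.2
[0.25309352 0.14062289 0.41705861] [ 0.36576442 -0.2827154   0.00327463]
```

Call:
{"op": "step_arm", "data": {
  "motion": [
    [0.7, -0.4, 0.3, 0, 0.1, 0],
    [0, 0, 0, 0, 0, 0],
    [0, 0, 0, 0, 0, 0],
    [0, 0, 0, 0, 0, 0],
    [0, 0, 0, 0, 0, 0],
    [0, 0, 0, 0, 0, 0]
  ],
  "jaw": 40,
  "force": 50
}}

```text
clock: 30.95
position: [0.3649, -0.2825, 0.0036]
ee_rot: [0.387, 0.922, 0.001, -0.0]
ft_force: [-0.3, -0.8, -0.3]
grip_width: 0.549
```

```bash
python3 -c "
from h import *
o=manip.get_obs();print(o['position'],o['ft_force'],o['grip_width']*85.4)
B=manip.camera('scene')
cv2.imwrite('pics/m3.png',cv2.resize(B[230:320,50:140],None,fx=6,fy=6,interpolation=cv2.INTER_CUBIC))"
```

```text
[ 0.36494487 -0.2824613   0.00360437] [-0.33488668 -0.84049994 -0.34347789] 46.888831643390496
```

View pics/m3.png

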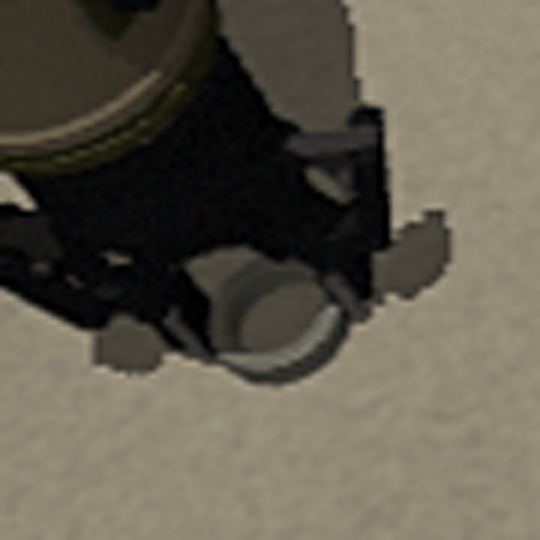

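Call:
{"op": "step_arm", "data": {
  "motion": [
    [0, 0, -10, 0, 0, 0],
    [0, 0, -25, 0, 0, 0],
    [0, 0, -40, 0, 0, 0],
    [0, 0, -40, 0, 0, 0],
    [0, 0, 0, 0, 0, 0]
  ]
}}

```text
clock: 31.62
position: [0.3643, -0.2834, 0.1239]
ee_rot: [0.388, 0.922, 0.0, -0.0]
ft_force: [-0.1, -0.0, -0.8]
grip_width: 0.557
```

```bash
python3 -c "
from h import *
o=manip.get_obs();print(o['position'],o['ft_force'],o['grip_width']*85.4)
go(.6214,.0967,.12,44.5)
B=manip.camera('scene')
cv2.imwrite('pics/m4.png',cv2.resize(B[200:320,40:160],None,fx=5,fy=5,interpolation=cv2.INTER_CUBIC))
B=manip.camera('top')
cv2.imwrite('pics/m5.png',cv2.resize(B[210:330,320:440],None,fx=5,fy=5,interpolation=cv2.INTER_CUBIC))"
```

```text
[ 0.36433673 -0.2834323   0.12390751] [-0.07281523 -0.04139141 -0.83048644] 47.53922288439482
shift [ 92.3 449.5   4.1] turn [ 0.  -0.1 -0.2] j7 [-0.26  0.06  0.86  2.04 -0.05  1.06  1.4 ] clock 31.62
```

View pics/m4.png

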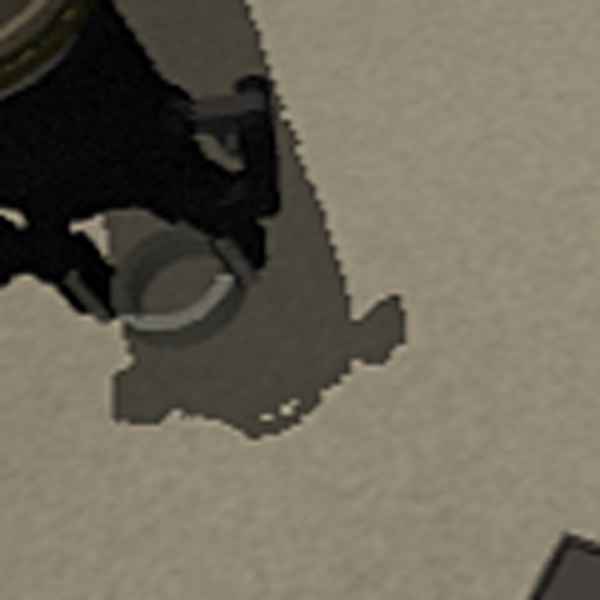

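View pics/m5.png

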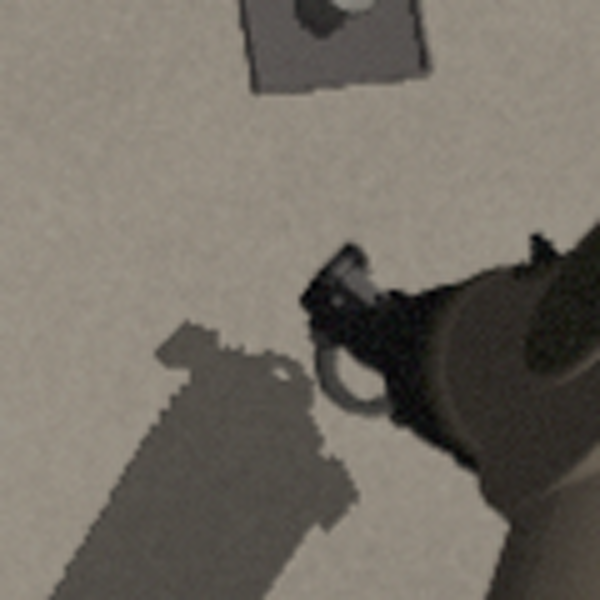

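```bash
python3 -c "
from h import *
for z in(.1203,.128,.1363):
  p=pix('scene',[.3643,-.2834,z]);print(p,(p-[40,200]+.5)*5-.5, [ (pix('scene',[.3643+dx,-.2834+dy,z])-p).round(1) for dx,dy in((.01,0),(0,.01))])"
```

```text
[ 78.13632937 257.81661102] [192.68164685 291.08305512] [array([3.7, 1.9]), array([ 3.5, -3.8])]
[ 76.70137388 255.95496156] [185.5068694  281.77480778] [array([3.7, 1.9]), array([ 3.5, -3.9])]
[ 75.12941662 253.91557189] [177.64708309 271.57785944] [array([3.7, 1.9]), array([ 3.5, -3.9])]
```

Call:
{"op": "step_arm", "data": {
  "motion": [
    [5, 25, 0, 0, 0, 0],
    [10, 50, 0, 0, 0, 0],
    [12, 57, 0, 0, 0, 0],
    [12, 57, 0, 0, 0, 0],
    [12, 57, 0, 0, 0, 0],
    [12, 57, 0, 0, 0, 0],
    [12, 57, 0, 0, 0, 0],
    [10, 50, 0, 0, 0, 0],
    [5, 25, 0, 0, 0, 0],
    [2, 12, 0, 0, 0, 0],
    [0, 0, 0, 0, 0, 0]
  ]
}}

```text
clock: 33.1
position: [0.618, 0.1054, 0.1021]
ee_rot: [0.391, 0.92, -0.006, -0.013]
ft_force: [-0.2, 0.2, -0.3]
grip_width: 0.55
```

```bash
python3 -c "
from h import *
o=manip.get_obs();print(o['position'],o['ft_force'],o['grip_width']*85.4)
go(.6214,.0967,.075,44.5)"
```

```text
[0.61801071 0.10535689 0.10208055] [-0.22666825  0.22628585 -0.30781493] 46.98281427728766
shift [-9.1 -3.  27. ] turn [-1.3 -1.1 -0.5] j7 [-0.64  0.49  0.53  1.6  -0.27  1.15  0.73] clock 33.1
```

Call:
{"op": "step_arm", "data": {
  "motion": [
    [-9, -3, 10, -1.3, -1.1, -0.5],
    [0, 0, 14, 0, 0, 0],
    [0, 0, 0, 0, 0, 0]
  ]
}}

```text
clock: 33.48
position: [0.62, 0.0927, 0.0762]
ee_rot: [0.389, 0.921, -0.001, -0.001]
ft_force: [0.6, 0.5, -0.7]
grip_width: 0.556
```

```bash
python3 -c "
from h import *
go(.6214,.0967,.06,44.5)
B=manip.camera('scene')
cv2.imwrite('pics/n1.png',cv2.resize(B[150:250,220:320],None,fx=6,fy=6,interpolation=cv2.INTER_CUBIC))"
```

```text
shift [ 1.9  3.8 16.2] turn [-0.1 -0.  -0.3] j7 [-0.63  0.5   0.53  1.65 -0.28  1.07  0.76] clock 33.48
```

View pics/n1.png

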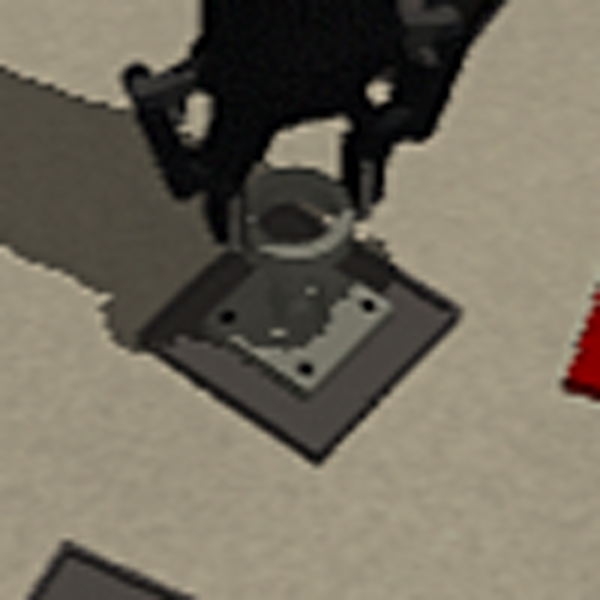

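Call:
{"op": "step_arm", "data": {
  "motion": [
    [2, 3.8, 8, 0, 0, -0.3],
    [0, 0, 8, 0, 0, 0],
    [0, 0, 0, 0, 0, 0]
  ]
}}

```text
clock: 33.9
position: [0.6223, 0.0973, 0.0605]
ee_rot: [0.386, 0.922, -0.0, 0.0]
ft_force: [-0.8, -0.3, -0.9]
grip_width: 0.556
```

```bash
python3 -c "
from h import *
go(.6214,.0967,.05,44.5)"
```

```text
shift [ 0.2 -1.  10.5] turn [-0.   0.   0.1] j7 [-0.62  0.53  0.52  1.65 -0.29  1.04  0.76] clock 33.9
```

Call:
{"op": "step_arm", "data": {
  "motion": [
    [0.2, -1, 5, 0, 0, 0],
    [0, 0, 5, 0, 0, 0],
    [0, 0, 0, 0, 0, 0]
  ]
}}

```text
clock: 34.28
position: [0.6215, 0.0967, 0.0499]
ee_rot: [0.386, 0.922, -0.0, 0.0]
ft_force: [0.7, -0.6, -0.6]
grip_width: 0.557
```

```bash
python3 -c "
from h import *
go(.6214,.0967,.04,44.5)
B=manip.camera('scene')
b=cv2.resize(B[170:230,240:300],None,fx=10,fy=10,interpolation=cv2.INTER_CUBIC)
cv2.imwrite('pics/n2.png',cv2.convertScaleAbs(b,alpha=1.8))
for z in (.041,.0464,.0624): print(z,(pix('scene',[.6214,.0967,z])-[240,170]+.5)*10)"
```

```text
shift [ 0.  -0.1  9.9] turn [-0.   0.   0.1] j7 [-0.62  0.54  0.51  1.66 -0.3   1.02  0.77] clock 34.27
0.041 [304.48245589 258.31511431]
0.0464 [304.79118021 245.27932502]
0.0624 [305.72176644 205.98560874]
```

View pics/n2.png

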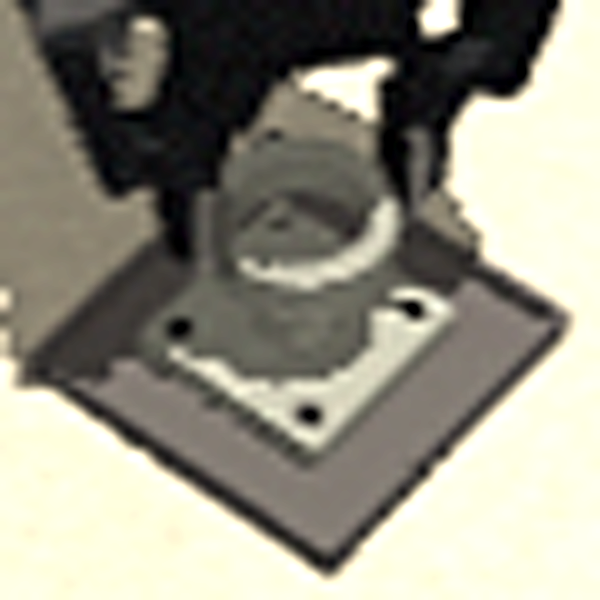

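Call:
{"op": "step_arm", "data": {
  "motion": [
    [0, 0, 4, 0, 0, 0],
    [0, 0, 4, 0, 0, 0],
    [0, 0, 2, 0, 0, 0],
    [0, 0, 0, 0, 0, 0]
  ]
}}

```text
clock: 34.83
position: [0.6218, 0.0967, 0.0397]
ee_rot: [0.386, 0.922, 0.0, 0.0]
ft_force: [0.4, 1.1, -1.6]
grip_width: 0.553
```

```bash
python3 -c "
from h import *
go(.6214,.0967,.03,44.5);print(manip.get_obs()['ft_force'])"
```

```text
shift [ 0.2 -0.3  9.7] turn [0.  0.  0.1] j7 [-0.62  0.55  0.51  1.67 -0.31  1.    0.77] clock 34.83
[ 0.44406379  1.05935467 -1.5942206 ]
```

5 mm past the hub top with no contact force.

Call:
{"op": "step_arm", "data": {
  "motion": [
    [0.2, -0.3, 5, 0, 0, 0],
    [0, 0, 5, 0, 0, 0],
    [0, 0, 5, 0, 0, 0],
    [0, 0, 3, 0, 0, 0],
    [0, 0, 0, 0, 0, 0]
  ]
}}

```text
clock: 35.45
position: [0.6213, 0.0967, 0.0202]
ee_rot: [0.386, 0.922, -0.0, 0.0]
ft_force: [0.2, 1.0, -1.7]
grip_width: 0.554
```

```bash
python3 -c "
from h import *
go(.6214,.0967,.0168,44.5);print(manip.get_obs()['ft_force'])"
```

```text
shift [-0.   0.1  3.4] turn [0.  0.  0.1] j7 [-0.61  0.58  0.5   1.68 -0.32  0.97  0.78] clock 35.45
[ 0.24654845  1.0156502  -1.72471726]
```

Call:
{"op": "step_arm", "data": {
  "motion": [
    [0, 0, 2, 0, 0, 0],
    [0, 0, 1.2, 0, 0, 0],
    [0, 0, 0, 0, 0, 0]
  ]
}}

```text
clock: 35.83
position: [0.6215, 0.0967, 0.0171]
ee_rot: [0.386, 0.922, 0.0, 0.001]
ft_force: [-0.1, -0.5, -1.1]
grip_width: 0.553
```

Call:
{"op": "step_arm", "data": {
  "motion": [
    [0, 0, 0, 0, 0, 0],
    [0, 0, 0, 0, 0, 0],
    [0, 0, 0, 0, 0, 0],
    [0, 0, -10, 0, 0, 0],
    [0, 0, -35, 0, 0, 0],
    [0, 0, -55, 0, 0, 0],
    [0, 0, -55, 0, 0, 0],
    [0, 0, 0, 0, 0, 0]
  ],
  "jaw": 62
}}

```text
clock: 36.83
position: [0.6218, 0.0963, 0.1802]
ee_rot: [0.387, 0.922, 0.001, 0.002]
ft_force: [-0.3, 0.0, -0.8]
grip_width: 0.723
```

```bash
python3 -c "
from h import *
go(.40,0,.25,44.5);print(manip.get_obs()['position'],manip.get_obs()['grip_width'])
B=manip.camera('scene')
b=cv2.resize(B[170:230,240:300],None,fx=9,fy=9,interpolation=cv2.INTER_CUBIC)
cv2.imwrite('pics/n3.png',cv2.convertScaleAbs(b,alpha=1.6))"
```

```text
shift [  86.7 -225.5  -70.5] turn [0.1 0.1 0. ] j7 [-0.66  0.4   0.57  1.55 -0.22  1.25  0.72] clock 36.83
[0.62181924 0.09627061 0.1802089 ] 0.722772713342842
```

View pics/n3.png

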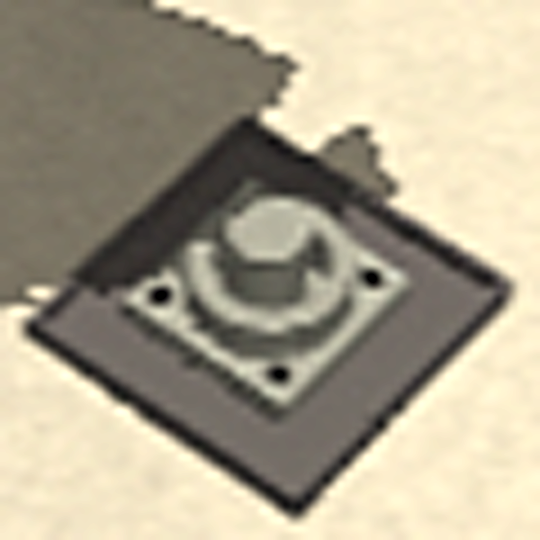

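Call:
{"op": "step_arm", "data": {
  "motion": [
    [10, -25, -10, 0, 0, 0],
    [20, -50, -15, 0, 0, 0],
    [20, -55, -15, 0, 0, 0],
    [20, -55, -15, 0, 0, 0],
    [15, -40, -15, 0, 0, 0],
    [0, 0, 0, 0, 0, 0]
  ]
}}

```text
clock: 37.62
position: [0.3918, -0.0033, 0.2444]
ee_rot: [0.385, 0.923, -0.003, -0.003]
ft_force: [0.3, 0.7, -0.4]
grip_width: 0.724
```

```bash
python3 -c "
from h import *
B=manip.camera('top');cv2.imwrite('pics/o_top.png',B);cv2.imwrite('pics/o_sc.png',manip.camera('scene'))
print(manip.get_obs()['position'])"
```

```text
[ 0.39304521 -0.00234406  0.24351744]
```

View pics/o_top.png

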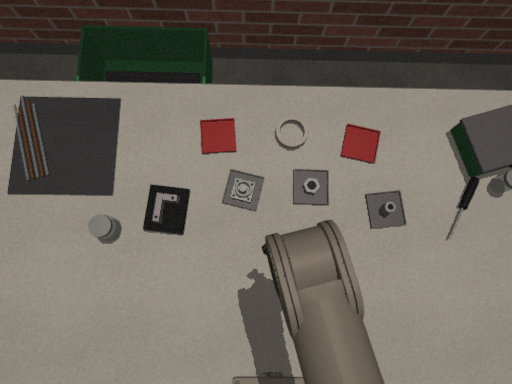

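View pics/o_sc.png

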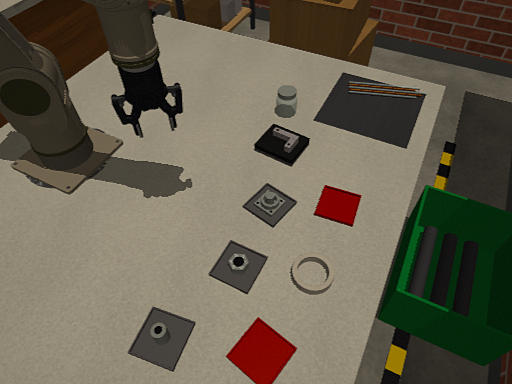

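All items are clear of the arm in both views. Now I'll check the positions against tray centres, and the bracket against the foam, in both cameras.

```bash
python3 - <<'E'
from q import *
T=cv2.imread("pics/o_top.png"); Sc=cv2.imread("pics/o_sc.png")
quad(T,"L",243,190,112,.01,0);quad(T,"M",311,187,112,.01,0);quad(T,"R",385,210,112,.01,0);
def marks(im,n,u,v,r,thr,z,a0,a1):
    g=cv2.cvtColor(up(im,u-r,v-r,u+r,v+r,1),cv2.COLOR_BGR2GRAY)
    k,lab,st,ce=cv2.connectedComponentsWithStats((g<thr).astype(np.uint8))
    for i in range(1,k):
        if a0<st[i,4]/16<a1:
            p=topx(ce[i],u-r,v-r)[0]; print(n,p.round(1),"area",st[i,4]/16,(ray(n,p,z)[0]*1000).round(1))
for n,I,c in(("top",T,((311,186),(390,207),(243,189))),("scene",Sc,((238,262),(158,330),(269,202)))):
    print("nut");marks(I,n,*c[0],9,60,.025,8,200)
    print("spacer");marks(I,n,*c[1],9,60,.048,4,200)
    print("flange holes");marks(I,n,*c[2],17,80,.013,.5,8)
# scene tray corners at rim
for nm,(u,v) in dict(L=(270,204),M=(238,266),R=(162,338)).items():
    r=44;g=cv2.cvtColor(up(Sc,u-r,v-r,u+r,v+r,1.5),cv2.COLOR_BGR2GRAY)
    m=cv2.morphologyEx((g<112).astype(np.uint8)*255,cv2.MORPH_CLOSE,np.ones((9,9)))
    c=max(cv2.findContours(m,cv2.RETR_EXTERNAL,cv2.CHAIN_APPROX_NONE)[0],key=cv2.contourArea)
    w=(ray("scene",topx(cv2.convexHull(c),u-r,v-r),.006)*1000).astype(np.float32); print(nm,"scene",cv2.minAreaRect(w))
cv2.imwrite("pics/o_a.png",np.hstack([cv2.resize(T[180:240,140:195],(400,436),interpolation=cv2.INTER_CUBIC),cv2.resize(Sc[115:170,250:315],(400,436),interpolation=cv2.INTER_CUBIC)]))
E
```

```text
L centre [622.3  97.8] widths [100.8, 102.9] ang [(76.8, False), (-13.3, False), (-103.0, True), (166.6, True)]
M centre [634.4 -97.7] widths [102.3, 103.2] ang [(89.7, True), (-1.0, False), (-90.4, False), (177.8, True)]
R centre [ 571.8 -313.6] widths [102.6, 102.4] ang [(7.0, False), (-83.1, False), (-172.9, True), (97.3, True)]
nut
top [311.2 184.7] area 46.625 [636.1 -97.9]
top [307.2 191.6] area 23.625 [615.7 -86.1]
spacer
top [383.5 210.9] area 59.0625 [ 559.5 -294.6]
top [390.1 206.3] area 18.25 [ 572.8 -313.6]
flange holes
top [230.1 173.7] area 0.875 [667.8 135.2]
top [229.  177.6] area 3.375 [656. 138.]
top [237.  180.5] area 1.625 [648.  114.8]
top [227.8 182.1] area 1.1875 [642.7 141.3]
top [251.5 184. ] area 1.75 [638.2  72.9]
top [226.  189.1] area 2.6875 [622. 146.]
top [236.3 194.1] area 1.125 [607.8 116.1]
top [233.1 194.9] area 1.4375 [605.3 125.2]
top [239.3 195.9] area 3.625 [602.5 107.4]
top [246.4 196. ] area 2.75 [602.6  87. ]
top [247.9 198.5] area 1.5 [595.4  82.5]
top [251.2 199.8] area 1.0 [591.9  73.2]
top [226.3 203. ] area 1.5 [581.3 144. ]
top [230.4 204. ] area 1.0625 [578.8 132.2]
top [233.3 205. ] area 2.75 [575.9 123.7]
nut
scene [238.1 261.2] area 83.125 [ 633.9 -100.2]
scene [237.4 268.6] area 28.625 [ 641.7 -117.7]
spacer
scene [157.7 329.5] area 49.0 [ 570.1 -316.2]
scene [162.5 336.4] area 31.375 [ 586.7 -322.9]
flange holes
scene [280.6 200.4] area 5.5 [644.9 114. ]
scene [257.3 202.4] area 5.375 [592.5  80.8]
L scene ((620.8179931640625, 95.44448852539062), (109.78836059570312, 108.14883422851562), 76.75375366210938)
M scene ((633.6134033203125, -101.2686767578125), (107.80925750732422, 106.4296875), 89.10758209228516)
R scene ((570.6534423828125, -316.8027038574219), (107.0841064453125, 105.59422302246094), 7.0992560386657715)
```

View pics/o_a.png

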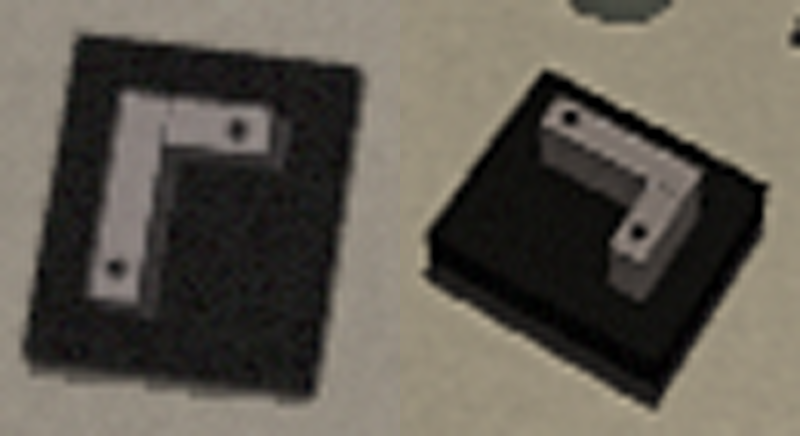

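```bash
python3 - <<'E'
from h import *
for a,b in(((172.4,197.6),(288.4,143.9)),((155.8,216.6),(277.6,129.6))):
    for z in(.024,.028,.032,.038): print(z,(ray("top",a,z)*1000).round(1),(ray("scene",b,z)*1000).round(1),end="; ")
    print()
T=cv2.imread("pics/o_top.png");A=cv2.imread("pics/top0.png")
print("jar change",cv2.absdiff(T[205:245,85:120],A[205:245,85:120]).mean(), "bg",cv2.absdiff(T[120:140,60:110],A[120:140,60:110]).mean())
o=manip.get_obs();print(o["position"],o["ft_force"],o["clock"])
manip.hand_in()
E
```

```text
0.024 [[592.5 295.6]] [[580.8 309.8]]; 0.028 [[591.7 294.9]] [[582.3 305.9]]; 0.032 [[590.9 294.1]] [[583.8 301.9]]; 0.038 [[589.8 293. ]] [[586. 296.]]; 
0.024 [[537.7 339. ]] [[525.4 353.3]]; 0.028 [[537.1 338.1]] [[527.1 349.1]]; 0.032 [[536.5 337.2]] [[528.9 345. ]]; 0.038 [[535.6 335.8]] [[531.6 338.8]]; 
jar change 4.847619047619047 bg 3.025333333333333
[ 0.39304521 -0.00234406  0.24351744] [-0.52123123 -0.0310245  -0.02727785] 37.725
the job is handed in; nothing more can be done
```

The parts of the post clamp are set out and the job is handed in, at about 38 s on the robot's clock. The bracket is in the foam, and the nut, spacer and flange are in the middle, right and left trays. The collar went over the flange's hub only after the flange had been set down and let go. The gripper is open and clear of everything.

**What my last checks showed:**
- **Trays:** the top camera puts the nut, spacer and flange within about 2 mm of their tray centres. The scene camera agrees to about 3 mm, which is roughly the difference between the two cameras.
- **Bracket:** it sits aligned and level in the cutout. It went to the cutout floor with no contact force. A rough two-camera measurement puts its top at about 40 mm, against 42 mm when fully seated; the two views still differed by a few millimetres there.
- **Collar:** the scene picture shows it flat on the flange's plate around the hub, and no contact force showed on the way down.
- **Jar:** it stands at the same place in the picture and the arm never went near it. The picture difference around it was 4.8, against 3.0 for the plain background. I took that as noise and did not look further.

The bracket height and the jar comparison were worked out in the same script that handed in the job, so I only read them afterwards.

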